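Load the rocker bar of a sample mixer in balance

ROBOT

A 6-joint arm with a two-finger parallel gripper is mounted at the origin on the work surface. World frame = base frame: x ahead of the robot, y to its left, z up, the work surface at z = 0. Lengths are in m, angles in rad, forces in N, time in s.
With the tool pointing down it reaches from about 0.3 to 0.85 m from the base axis. Payload 5.4 kg.
Tool frame: the origin (TCP) lies midway between the tips of the shut fingers; the grasp point (between the pads) lies 19 mm behind it (tcp_to_grasp is the distance from the TCP to the grasp point, in m); z points along the fingers, y is the direction in which the jaws open and shut (so a half turn about z gives the same grasp; the last joint's range is limited). The gripper opens to 85 mm and grips with 20 to 120 N. Pads are 22 mm wide; open, the fingers measure 114 mm over their backs; the gripper's body (76 mm by 85 mm) begins 54 mm behind the grasp point. The pads swing forward as they close: fully open they stand 13 mm farther back than shut.
Start: joints at [1.016, 0.158, 1.597, -0, 1.386, -0.21], TCP at [0.194, 0.541, 0.231] pointing down, gripper open.
Joint ranges: [-2.91, 2.91], [-0.94, 2.29], [0.18, 2.7], [-1.29, 4.43], [0.17, 2.64], [-3, 3]. Speed limits (rad/s): [2.57, 2.57, 3.14, 3.14, 3.14, 3.14].

INTERFACE

Orientations are given as a rotation vector (axis times angle).
In Python, from plant import * gives the robot as it stands. The module is installed in compiled form; this text tells all that it offers.
- The arm moves only by the tool drive_tool, never from a script. Its argument "series" is a list of rows, each an object of numbers: "fingers": the gripper command: -1 is shut, 1 is fully open, values between are in proportion; "dx", "dy", "dz": the shift along the tool's x, y, z in mm; "wx", "wy", "wz": the turn, a rotation vector about the tool's x, y, z in rad. A call has 1 to 8 rows; each row is the pose to reach, as a shift and turn from the pose measured when the call began, along the tool's axes at that moment; what a row does not reach only later rows make up. A row lasts 1/10 s, in which the tool goes at most 50 mm and 8.59 degrees, less where a joint would pass 70% of its speed; a pose out of reach is approached as far as the arm can. A call with a gripper value outside its range is refused whole. The fingers move at their own pace and stop on an object; the grip force is fixed at half the most. Time passes only in rows, so rows that repeat a pose let the fingers close. It gives the time, the measured TCP pose, the force and the opening at its end, in the units of the state.
- sense(): the state, without advancing time (a new reading comes with each control period).
- read_camera(name): name is "scene" or "side" or "wrist"; returns a dict with "frame" (420x560x3 uint8, red, green, blue), "range_z" (420x560 float32, m along the optical axis (not along the pixel's ray), 0 where there is no reading), "K" (3x3 intrinsics, pixels), "distortion" ([k1, k2, p1, p2, k3] as OpenCV has them; the pictures are not rectified), "position" and "orientation" of the camera in the world. Camera axes: x right, y down, z forward; pixel columns grow to the right and rows downward; lengths in m; the calibration is good to about 2 mm. A picture is of the moment at which its call begins.
- close_job(): hands the job in, once; it reports no verdict.
The state is a dict: "clock": time; "joint_positions": joint angles; "joint_vel": joint speeds; "tau": joint torques, N m; "tool_pos": TCP position; "eef_rot": TCP orientation; "ft_force": force on the tool from outside, world axes, zero at the start; "moment": the same for the moment, N m; "grip_width": opening from 0.0 (shut) to 1.0 (fully open).
Only numpy, scipy, OpenCV 4.12 (cv2) and the standard library are available. Lean on these libraries where they do the work, as an engineer would, in place of code of your own. Each camera call takes 0.05 s, during which the arm holds its last target. There are 200 camera calls.

TASK

Load the mixer's pivoting bar in balance: first hang the hanger with the tall narrow bottle on the left arm (the robot's left) and let go of it, then hang the one with the squat wide bottle on the right arm, so that the bar ends level. Slide each hanger outward along the bar with its hook, gently, until it has pushed the white sleeve fully home into its collar; do not push hard on the bar or sleeves, do not touch the sleeves with the gripper, do not let the bar tip far, and leave everything else on the bench alone.

Things in the scene. Friction and masses are not known exactly. Their poses are not given: they have to be found in the camera images.
- pivot (a point): centre of the rocker bar, on its pivot axis, 225 mm above the bench; x away from the robot, y along the bar to the robot's left, z up, all tilting with the bar. The bar is a steel rod 10 mm thick, 190 mm long each side, with a 32 mm hub; it is bare from 25 to 105 mm out on each arm, where a hook can be set down
- mixer: the fixed mixer under the bar; origin on the bench below the pivot, axes as the level bar's. White base 100 mm wide (y), 69 high, from x = -25 to +95 mm; behind the bar a post 40 mm wide, from x = +21 to +43 mm, its top 20 mm above the rod's axis
- bar (a joint): tilt of the rocker bar, rad; 0 level, positive: left arm up. A centring spring of 3.1 N m/rad lets it tip by 0.065 to 0.115 rad under one hanger; two hangers on one arm would tip it too far
- left_sleeve (a joint): how far the white sleeve (24 mm across, around the rod) on the left (+y) arm is pushed outward into its dark collar, m: 0 out, 0.006 home on a hard stop. It slides against 3 N of friction and stays where left. The collar is clamped anywhere: the sleeve's inner face begins 107 to 150 mm from the pivot, differing by side, not measured; find it by feel
- right_sleeve (a joint): the same for the sleeve on the right (-y) arm, pushed towards -y; its collar's place differs from the left one's. Hanger and sleeve meet at the hook's wires; the gripper on the tab stays above the sleeve. Rod, sleeves and collars are delicate: a hanger may press on them with at most 15 N, so slide slowly
- tall: wire hanger with the tall narrow bottle, one rigid piece of about 220 g (varies 8 %), upright; origin at the centre of the bottle's underside, z up, hook open to +x. Amber bottle 42 mm in diameter to 56 mm height, narrow neck, 27 mm cap; cap and a steel plate on it (radius 17) end at 89 mm
- tall_tab (a point): centre of the grip tab of the hanger with the tall narrow bottle, 188 mm above its underside, axes as the hanger's. The tab is 12 mm thick (y), 30 wide (x), 28 high (174 to 202 mm), on a stem over the hook
- tall_hook (a point): seat of the hook of the hanger with the tall narrow bottle: where the bar's axis lies when hung (bar along y), 140 mm above the underside, 48 mm below the tab's centre. Two 5 mm wires, 15 mm over all in y: back leg at x = -11 mm down to the plate, roof, front leg at x = +11 mm ending at 124 mm; 17 mm wide inside. The bar enters from +x between 89 and 124 mm
- squat: wire hanger with the squat wide bottle, one rigid piece of about 220 g (varies 8 %), upright; origin at the centre of the bottle's underside, z up, hook open to +x. Amber bottle 62 mm in diameter to 54 mm height, 56 mm cap; cap and a steel plate on it (radius 17) end at 89 mm
- squat_tab (a point): centre of the grip tab of the hanger with the squat wide bottle, 188 mm above its underside, axes as the hanger's. The tab is 12 mm thick (y), 30 wide (x), 28 high (174 to 202 mm), on a stem over the hook
- squat_hook (a point): seat of the hook of the hanger with the squat wide bottle: where the bar's axis lies when hung (bar along y), 140 mm above the underside, 48 mm below the tab's centre. Two 5 mm wires, 15 mm over all in y: back leg at x = -11 mm down to the plate, roof, front leg at x = +11 mm ending at 124 mm; 17 mm wide inside. The bar enters from +x between 89 and 124 mm
- spare_bottle: amber bottle without a hanger, 40 mm in diameter, 80 high; origin at its underside; a bystander
- dish: shallow glass dish, 76 mm in diameter, 16 high; origin at its underside; a bystander
- wash_bottle: clear wash bottle with a bent spout, 72 mm in diameter, 200 high; origin at its underside; a bystander
- beaker: glass beaker, 68 mm in diameter, 90 high; origin at its underside; a bystander
- jar: white jar, 64 mm in diameter, 75 high; origin at its underside; a bystander
- spatula: steel spatula 170 mm long, lying flat; origin at its middle; a bystander
There are look-alikes about, which are no part of the job. What is shaped like the tall but yellow is not meant.

How it is judged:
On the way, in this order (a step that is already met when the one before it is completed fails the run):
1. the tall bottle's hanger hangs on the left arm with the left sleeve pushed home, released, the squat one not yet on the bar (value of joint left_sleeve above 0.0042 m and x of tall_hook in the frame of pivot between -0.012 and 0.012 m and z of tall_hook in the frame of pivot between -0.012 and 0.012 m and y of tall_hook in the frame of pivot between 0.095 and 0.16 m and contact force between the fingers and tall below 0.1 N and not (x of squat_hook in the frame of pivot between -0.012 and 0.012 m and z of squat_hook in the frame of pivot between -0.012 and 0.012 m and y of squat_hook in the frame of pivot between -0.16 and -0.095 m)), for 0.3 s.
2. the squat bottle's hanger hangs on the right arm with the right sleeve pushed home, released (value of joint right_sleeve above 0.0042 m and x of squat_hook in the frame of pivot between -0.012 and 0.012 m and z of squat_hook in the frame of pivot between -0.012 and 0.012 m and y of squat_hook in the frame of pivot between -0.16 and -0.095 m and contact force between the fingers and squat below 0.1 N), for 0.3 s.
At the end, for the whole second after the job is handed in: Tall bottle's hanger on the left arm and squat one's on the right: the bar's axis within 12 mm of each hook's seat (x and z), hooks 95 to 160 mm from the pivot, both sleeves at least 4.2 mm in (of 6), the bar within 0.06 rad of level, both hangers released and at rest (below 0.05 m/s) (all of step 2 and value of joint left_sleeve above 0.0042 m and x of tall_hook in the frame of pivot between -0.012 and 0.012 m and z of tall_hook in the frame of pivot between -0.012 and 0.012 m and y of tall_hook in the frame of pivot between 0.095 and 0.16 m and contact force between the fingers and tall below 0.1 N and value of joint bar between -0.06 and 0.06 rad and linear speed of each of tall, squat below 0.05 m/s); the robot touches nothing.
It fails at once if a hanger is pressed against the bar, a sleeve or a collar with more than 15 N (contact force between bar and tall above 15 N or contact force between bar and squat above 15 N).
It fails at once if the gripper pushes a sleeve itself (more than 1 N) (contact force between the fingers and left_sleeve above 1 N or contact force between the fingers and right_sleeve above 1 N).
It fails at once if the robot presses on the bar with more than 5 N (contact force between the arm and bar above 5 N).
It fails at once if the bar tips more than 0.17 rad (value of joint bar above 0.17 rad or value of joint bar below -0.17 rad).
It fails at once if a bystander is moved by more than 30 mm (distance of any of spare_bottle, dish, wash_bottle, beaker, jar, spatula from where it was at the start of the episode above 0.03 m).
It also fails if it takes over 69 s, if anything falls off the work surface, if the arm or the gripper's body presses on something with over 40 N, if the wrist force passes 120 N, or if a joint passes its speed limit or range.

## Working session

There is one attempt and no reset: what is moved stays moved. The work goes in short steps, Python scripts to look and compute and a tool call to move; the robot and the scene stay as the last step left them, time stands still between calls to the robot, and variables do not carry over. Pictures are saved under pics/ and viewed, about 8 in all and at most 12, crops included, and the job is handed in when it is done.

Besides the shell and the picture viewer there is one more tool, called after ">>>" in YAML: its name, and indented under it one key for each argument. drive_tool: Moves the arm, as the interface text tells. Its arguments: {"type":"object","properties":{"series":{"type":"array","items":{"type":"object","properties":{"fingers":{"type":"number"},"dx":{"type":"number"},"dy":{"type":"number"},"dz":{"type":"number"},"wx":{"type":"number"},"wy":{"type":"number"},"wz":{"type":"number"}}}}},"required":["series"]}

```bash
mkdir -p pics; cat > h.py <<'E'
from plant import *
import numpy as np, cv2
from scipy.spatial.transform import Rotation as R
def rotm(o):
    o=np.array(o,float)
    return o if o.shape==(3,3) else (R.from_rotvec(o).as_matrix() if o.size==3 else R.from_quat(o).as_matrix())
def look(n,f=None):
    c=read_camera(n)
    if f: cv2.imwrite('pics/'+f,c['frame'][:,:,::-1])
    return c
def cloud(c):
    z=c['range_z'];h,w=z.shape
    u,v=np.meshgrid(np.arange(w),np.arange(h))
    p=cv2.undistortPoints(np.stack([u,v],-1).reshape(-1,1,2).astype(np.float32),c['K'],np.array(c['distortion'])).reshape(h,w,2)
    P=np.dstack([p*z[...,None],z])@rotm(c['orientation']).T+np.array(c['position'])
    P[z==0]=np.nan
    return P
def save(n,f):
    c=look(n,f); np.savez('/tmp/'+n+'.npz',P=cloud(c),I=c['frame'])
    return c
E
python3 - <<'E'
from h import *
print(sense())
for n in('scene','side'):
    c=save(n,n+'0.png');print(n,c['position'],c['orientation'],c['K'][0])
a=cv2.imread('pics/scene0.png');b=cv2.imread('pics/side0.png')
E
```

```text
{'clock': 0.0, 'joint_positions': array([ 1.01592934e+00,  1.59037052e-01,  1.59826385e+00,  1.45990788e-05,
        1.38620251e+00, -2.10084161e-01]), 'joint_vel': array([ 0.00044847,  0.00033239, -0.00102601, -0.000691  ,  0.0027022 ,
       -0.00059216]), 'tau': array([-1.43177105e-03, -3.96019864e+01, -3.31422687e+01, -4.46422127e-04,
        8.74928723e-03,  9.62932859e-06]), 'tool_pos': array([0.19402297, 0.54062611, 0.23030781]), 'eef_rot': array([-5.38784395e-01, -3.09430836e+00,  2.77548359e-03]), 'ft_force': array([ 1.04430211, -0.48746197,  0.14579076]), 'moment': array([0.02279484, 0.01536653, 0.0415946 ]), 'grip_width': 1.0006189108973274}
scene [1.20659598 0.39108429 0.94894003] [-1.30350964 -2.20784308  0.95154789] [445.51956174   0.         283.27410501]
side [ 0.37861617 -0.73148316  0.90884662] [-2.35816911  0.16417326 -0.08441393] [404.45047568   0.         283.63888191]
```

View pics/scene0.png

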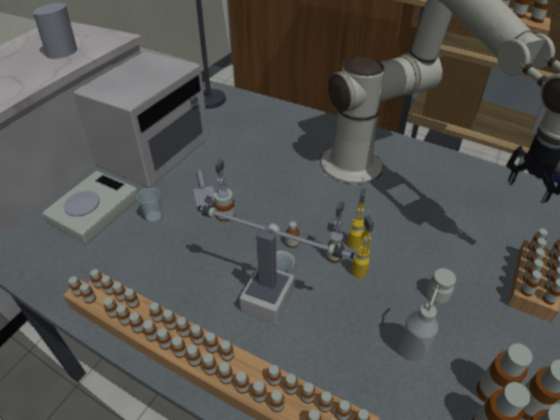

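View pics/side0.png

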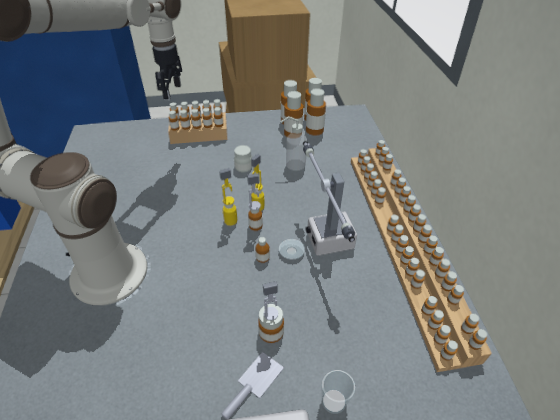

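The side view shows the amber tall hanger at about (255,215), two yellow look-alikes at (230,210) and (258,195), the squat hanger at (270,322), and the bar from (307,147) to (350,240). The amber tall one fits the description, since the yellow ones are excluded. I'll confirm with a crop and measure.

```bash
python3 - <<'E'
import numpy as np,cv2
for n in('scene','side'):
    d=np.load(f'/tmp/{n}.npz');P=d['P'];I=d['I']
    z=P[...,2];m=(z>.165)&(z<.26)&(P[...,0]>.25)&(P[...,0]<.85)&(abs(P[...,1])<.45)
    k,l,s,ce=cv2.connectedComponentsWithStats(m.astype(np.uint8))
    for i in range(1,k):
        if s[i,4]>12:
            q=P[l==i];print(n,ce[i].round(),s[i,4],'med',np.median(q,0).round(4),'min',q.min(0).round(3),'max',q.max(0).round(3),I[l==i].mean(0).round())
    hsv=cv2.cvtColor(I,cv2.COLOR_RGB2HSV)
    # amber bottles
    m=(hsv[...,0]<18)&(hsv[...,1]>120)&(z>.005)&(z<.09)&(P[...,0]>.25)&(P[...,0]<.62)&(abs(P[...,1])<.35)
    k,l,s,ce=cv2.connectedComponentsWithStats(m.astype(np.uint8))
    for i in range(1,k):
        if s[i,4]>12: q=P[l==i];print(' amber',n,ce[i].round(),s[i,4],np.median(q,0).round(3),q.min(0).round(3),q.max(0).round(3))
s=cv2.imread('pics/side0.png')[135:255,195:355]
t=cv2.imread('pics/scene0.png')[150:290,190:390]
a=cv2.resize(s,(640,480),interpolation=3)
cv2.imwrite('pics/c1.png',cv2.resize(s,(800,600),interpolation=2))
cv2.imwrite('pics/c2.png',cv2.resize(t,(800,560),interpolation=2))
E
```

```text
scene [219. 166.] 106 med [ 0.4333 -0.2363  0.1926] min [ 0.414 -0.247  0.165] max [ 0.447 -0.232  0.205] [60. 63. 67.]
scene [362. 196.] 75 med [0.3627 0.156  0.1975] min [0.336 0.144 0.166] max [0.368 0.164 0.204] [66. 69. 69.]
scene [340. 209.] 99 med [0.4314 0.1258 0.194 ] min [0.41  0.117 0.168] max [0.443 0.131 0.204] [62. 66. 70.]
scene [272. 237.] 1552 med [0.6195 0.0407 0.2283] min [ 0.576 -0.159  0.165] max [0.652 0.224 0.248] [82. 85. 90.]
scene [368. 224.] 129 med [0.4478 0.2056 0.1927] min [0.43  0.19  0.167] max [0.456 0.219 0.204] [60. 60. 56.]
scene [433. 297.] 88 med [0.5839 0.4057 0.1913] min [0.54  0.402 0.166] max [0.602 0.411 0.203] [111. 116. 111.]
 amber scene [224. 207.] 81 [ 0.452 -0.222  0.055] [ 0.419 -0.258  0.046] [ 0.46  -0.208  0.061]
 amber scene [293. 232.] 52 [0.441 0.004 0.056] [ 0.424 -0.017  0.046] [0.449 0.014 0.065]
side [291. 121.] 57 med [0.5826 0.4063 0.1891] min [0.54  0.393 0.165] max [0.612 0.415 0.201] [145. 152. 148.]
side [332. 191.] 988 med [0.6165 0.018  0.231 ] min [ 0.576 -0.161  0.166] max [0.65  0.222 0.25 ] [115. 121. 129.]
side [255. 161.] 100 med [0.4416 0.2015 0.1903] min [0.427 0.192 0.165] max [0.455 0.218 0.206] [87. 90. 88.]
side [225. 174.] 113 med [0.3505 0.1513 0.1918] min [0.334 0.143 0.167] max [0.366 0.161 0.204] [89. 93. 91.]
side [253. 179.] 125 med [0.4256 0.1192 0.1937] min [0.41  0.113 0.167] max [0.44  0.132 0.206] [ 91.  95. 101.]
side [270. 289.] 184 med [ 0.4289 -0.2441  0.1952] min [ 0.414 -0.248  0.166] max [ 0.444 -0.232  0.206] [ 98. 103. 111.]
 amber side [255. 216.] 87 [0.426 0.111 0.059] [0.408 0.103 0.045] [0.445 0.126 0.067]
 amber side [256. 228.] 13 [0.426 0.106 0.007] [0.409 0.103 0.006] [0.439 0.113 0.012]
 amber side [262. 249.] 107 [ 0.433 -0.015  0.054] [ 0.417 -0.024  0.038] [0.451 0.    0.066]
 amber side [271. 329.] 110 [ 0.427 -0.265  0.056] [ 0.401 -0.27   0.044] [ 0.458 -0.242  0.064]
```

View pics/c1.png

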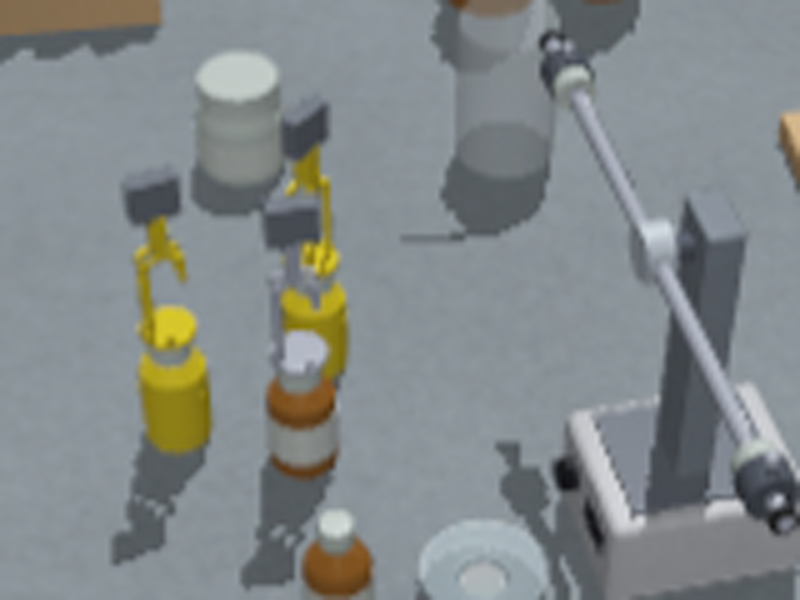

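View pics/c2.png

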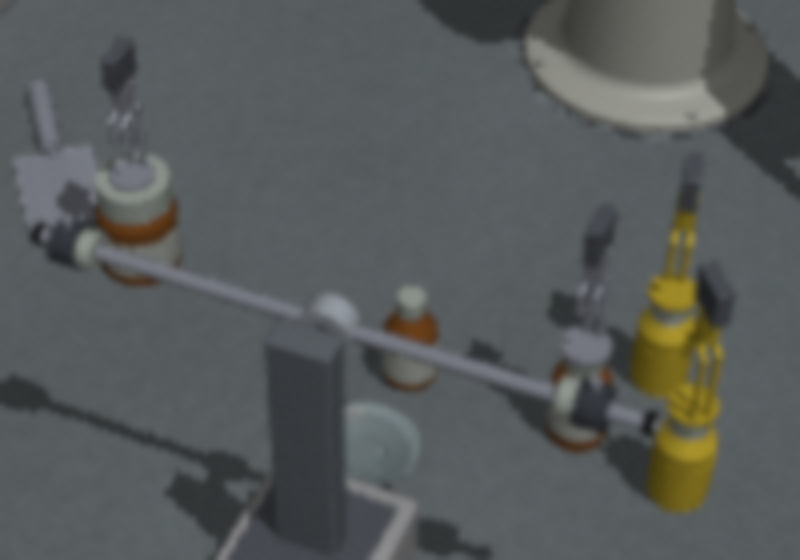

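The crops confirm it: the amber tall hanger (side crop, tab at (292,220)) stands between the two yellow look-alikes. The squat hanger's tab is at (118,65) in the scene crop. Both hooks open away from the robot, toward the bar.

```bash
python3 - <<'E'
import numpy as np,cv2
Q={n:np.load(f'/tmp/{n}.npz') for n in('scene','side')}
for nm,(cx,cy) in dict(tall=(.427,.123),squat=(.43,-.24)).items():
    for n in Q:
        P=Q[n]['P'];m=(abs(P[...,0]-cx)<.03)&(abs(P[...,1]-cy)<.025)&(P[...,2]>.176)&(P[...,2]<.207)
        p=P[m]; r=cv2.minAreaRect((p[:,:2]*1000).astype(np.float32)); print(nm,n,len(p),r)
        t=p[p[:,2]>.199]; r=cv2.minAreaRect((t[:,:2]*1000).astype(np.float32)); print('   top',len(t),t.mean(0).round(4),r,p[:,2].max())
        u,s,v=np.linalg.svd(p[:,:2]-p[:,:2].mean(0)); print('   dir',v[0])
for n in Q:
    P=Q[n]['P'];I=Q[n]['I']
    m=(P[...,2]>.205)&(P[...,2]<.25)&(P[...,0]>.55)&(P[...,0]<.7)&(abs(P[...,1])<.3)
    # rod bare zones
    for lo,hi in((-.065,.0),(.06,.12)):
        p=P[m&(P[...,1]>lo)&(P[...,1]<hi)]
        c=np.median(p,0); p=p[abs(p[:,2]-.228)<.012]
        f=np.polyfit(p[:,1],p[:,0],1);g=np.polyfit(p[:,1],p[:,2],1);print(n,'rod',len(p),f,g, 'top z',np.percentile(p[:,2],90))
    p=P[m]; a=p[:,1]; print(n,'ends',a.min(),a.max())
    f=np.polyfit(p[:,1],p[:,0],1)
    vv,uu=np.where(m)
    o=np.argsort(a)
    for b in np.arange(-.165,.235,.01):
        k=(a>=b)&(a<b+.01)
        if k.any(): print(round(b,3),k.sum(),p[k].mean(0).round(4),np.ptp(p[k],0).round(3),I[m][k].mean(0).round())
    # hub
E
```

```text
tall scene 89 ((426.8282470703125, 124.00655364990234), (33.150733947753906, 12.128262519836426), 3.8570075035095215)
   top 39 [0.4249 0.1242 0.2009] ((425.5220031738281, 124.12391662597656), (30.361188888549805, 11.71689510345459), 5.178340911865234) 0.20370377549042817
   dir [0.99999798 0.00201016]
tall side 117 ((425.1415100097656, 123.8375015258789), (29.328842163085938, 17.424955368041992), 8.905122756958008)
   top 43 [0.4256 0.1225 0.2032] ((425.4949645996094, 124.02991485595703), (29.81362533569336, 15.754191398620605), 1.3750040531158447) 0.206276833445442
   dir [-0.9989243  -0.04637078]
squat scene 94 ((430.5091552734375, -239.21507263183594), (34.559173583984375, 12.878878593444824), 5.822957992553711)
   top 35 [ 0.4304 -0.2393  0.202 ] ((429.6441345214844, -239.3032989501953), (32.82014846801758, 12.878878593444824), 5.822958469390869) 0.20465249026955923
   dir [0.99995595 0.00938653]
squat side 169 ((428.9304504394531, -240.223876953125), (30.11875343322754, 14.835077285766602), 4.855556011199951)
   top 75 [ 0.4289 -0.2407  0.203 ] ((429.0728454589844, -240.2117767
[... 5357 characters left out ...]
5] [146. 152. 162.]
0.125 7 [0.5941 0.1284 0.231 ] [0.007 0.007 0.005] [152. 157. 168.]
0.135 8 [0.5935 0.1411 0.2286] [0.007 0.008 0.004] [149. 155. 166.]
0.145 7 [0.5922 0.1489 0.2294] [0.008 0.007 0.005] [151. 157. 167.]
0.155 9 [0.5911 0.1598 0.2282] [0.009 0.007 0.006] [146. 151. 161.]
0.165 45 [0.5897 0.1691 0.2289] [0.022 0.01  0.024] [132. 139. 138.]
0.175 33 [0.5877 0.1798 0.2355] [0.026 0.008 0.024] [109. 115. 119.]
0.185 19 [0.5844 0.1886 0.2356] [0.024 0.008 0.022] [82. 87. 96.]
0.195 3 [0.5892 0.1986 0.2345] [0.013 0.007 0.005] [ 90.  96. 106.]
0.205 4 [0.5852 0.2108 0.2289] [0.007 0.004 0.004] [126. 131. 141.]
0.215 13 [0.5863 0.2175 0.229 ] [0.013 0.007 0.012] [ 91.  95. 101.]
```

```bash
cat > go.py <<'E'
import sys
from h import *
# go.py x y z(TCP) yaw(of hanger x axis; tool y = hanger y)
def rel(x,y,z,yaw):
    s=sense();Rc=R.from_rotvec(s['eef_rot'])
    Y=np.array([-np.sin(yaw),np.cos(yaw),0]);Z=np.array([0,0,-1.]);X=np.cross(Y,Z)
    Rt=R.from_matrix(np.stack([X,Y,Z],1))
    d=Rc.inv().apply(np.array([x,y,z])-s['tool_pos'])*1000; w=(Rc.inv()*Rt).as_rotvec()
    print('t',round(s['clock'],2),'pos',s['tool_pos'].round(4),'F',s['ft_force'].round(2),'M',s['moment'].round(2),'g',round(s['grip_width'],3))
    print('d',d.round(1),'w',w.round(3))
if __name__=='__main__': rel(*map(float,sys.argv[1:5]))
E
python3 go.py .4255 .1235 .30 .06
```

```text
t 0.1 pos [0.1941 0.5407 0.2304] F [-0.15 -0.39 -1.23] M [-0.02 -0.01  0.05] g 1.004
d [-358.8 -314.5  -69.2] w [-0.002 -0.001 -0.405]
```

>>> drive_tool:
  series:
    - {"dx": -20,"dy": -20,"dz": -69,"wz": -0.1,"fingers": 0}
    - {"dx": -60,"dy": -50,"dz": -69,"wz": -0.2,"fingers": 0}
    - {"dx": -359,"dy": -314,"dz": -69,"wz": -0.405,"fingers": 0}
    - {"dx": -359,"dy": -314,"dz": -69,"wz": -0.405,"fingers": 0}
    - {"dx": -359,"dy": -314,"dz": -69,"wz": -0.405,"fingers": 0}
    - {"dx": -359,"dy": -314,"dz": -69,"wz": -0.405,"fingers": 0}
    - {"dx": -359,"dy": -314,"dz": -69,"wz": -0.405,"fingers": 0}
    - {"dx": -359,"dy": -314,"dz": -69,"wz": -0.405,"fingers": 0}

```text
$.series[0]: bad value
```

```bash
python3 go.py .4255 .1235 .30 .06
```

```text
t 0.1 pos [0.1941 0.5407 0.2304] F [-0.15 -0.39 -1.23] M [-0.02 -0.01  0.05] g 1.004
d [-358.8 -314.5  -69.2] w [-0.002 -0.001 -0.405]
```

>>> drive_tool:
  series:
    - {"dx": -20,"dy": -20,"dz": -69,"wx": 0,"wy": 0,"wz": -0.1,"fingers": 0.0}
    - {"dx": -60,"dy": -50,"dz": -69,"wx": 0,"wy": 0,"wz": -0.2,"fingers": 0}
    - {"dx": -359,"dy": -314,"dz": -69,"wx": 0,"wy": 0,"wz": -0.405,"fingers": 0}
    - {"dx": -359,"dy": -314,"dz": -69,"wx": 0,"wy": 0,"wz": -0.405,"fingers": 0}
    - {"dx": -359,"dy": -314,"dz": -69,"wx": 0,"wy": 0,"wz": -0.405,"fingers": 0}
    - {"dx": -359,"dy": -314,"dz": -69,"wx": 0,"wy": 0,"wz": -0.405,"fingers": 0}
    - {"dx": -359,"dy": -314,"dz": -69,"wx": 0,"wy": 0,"wz": -0.405,"fingers": 0}
    - {"dx": -359,"dy": -314,"dz": -69,"wx": 0,"wy": 0,"wz": -0.405,"fingers": 0}

```text
clock: 0.9
tool_pos: [0.3703, 0.2234, 0.2982]
eef_rot: [0.095, -3.139, 0.002]
ft_force: [0.2, 0.6, -0.7]
grip_width: 0.504
```

```bash
python3 go.py .4255 .1235 .30 .06
```

```text
t 0.9 pos [0.3703 0.2234 0.2982] F [ 0.2   0.63 -0.69] M [-0.   -0.03 -0.04] g 0.504
d [ -49.1 -103.    -1.7] w [-0.001 -0.001  0.001]
```

>>> drive_tool:
  series:
    - {"dx": -49,"dy": -103,"dz": -2,"wx": 0,"wy": 0,"wz": 0,"fingers": 0}
    - {"dx": -49,"dy": -103,"dz": -2,"wx": 0,"wy": 0,"wz": 0,"fingers": 0}
    - {"dx": -49,"dy": -103,"dz": -2,"wx": 0,"wy": 0,"wz": 0,"fingers": 0}
    - {"dx": -49,"dy": -103,"dz": -2,"wx": 0,"wy": 0,"wz": 0,"fingers": 0}
    - {"dx": -49,"dy": -103,"dz": -2,"wx": 0,"wy": 0,"wz": 0,"fingers": 0}

```text
clock: 1.4
tool_pos: [0.4251, 0.1237, 0.2999]
eef_rot: [0.094, -3.138, 0.001]
ft_force: [-0.1, 0.9, -0.0]
grip_width: 0.502
```

```bash
python3 - <<'E'
from h import *
c=save('wrist','wrist1.png')
d=np.load('/tmp/wrist.npz');P=d['P']
m=(P[...,2]>.19)&(P[...,2]<.215)&(abs(P[...,0]-.44)<.1)&(abs(P[...,1]-.12)<.1)
k,l,s,ce=cv2.connectedComponentsWithStats(m.astype(np.uint8))
for i in range(1,k):
    if s[i,4]>60: q=P[l==i];print(ce[i].round(),s[i,4],q.mean(0).round(4),cv2.minAreaRect((q[:,:2]*1000).astype(np.float32)))
E
python3 go.py .4255 .1235 .30 .06
```

```text
[336. 107.] 884 [0.3525 0.1555 0.2005] ((352.1044921875, 156.21435546875), (27.91843605041504, 12.313749313354492), 16.260032653808594)
[279. 211.] 744 [0.4242 0.1239 0.2005] ((425.6110534667969, 124.04241180419922), (29.802152633666992, 11.992395401000977), 4.484773635864258)
[391. 237.] 736 [0.4394 0.2048 0.2003] ((440.9936218261719, 206.33334350585938), (30.288105010986328, 12.003602981567383), 44.63167953491211)
t 1.45 pos [0.425  0.1242 0.3   ] F [-0.88 -0.04  0.26] M [ 0.03  0.02 -0.02] g 0.5
d [-0.5 -0.7  0. ] w [-0.001 -0.002  0.001]
```

View pics/wrist1.png

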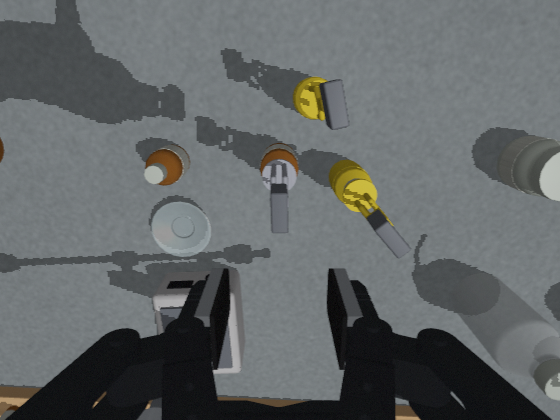

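The wrist view shows the amber hanger's tab at (279,211) between the open fingers, with the yellow tabs at (336,107) and (391,237) clear of them. Its position is (0.4256, 0.124) with yaw about 0.078, which agrees with the other two cameras.

>>> drive_tool:
  series:
    - {"dx": -0.6,"dy": 0,"dz": 40,"wx": 0,"wy": 0,"wz": -0.016,"fingers": -0.2}
    - {"dx": -0.6,"dy": 0,"dz": 85,"wx": 0,"wy": 0,"wz": -0.016,"fingers": -0.2}
    - {"dx": -0.6,"dy": 0,"dz": 124,"wx": 0,"wy": 0,"wz": -0.016,"fingers": -0.2}
    - {"dx": -0.6,"dy": 0,"dz": 124,"wx": 0,"wy": 0,"wz": -0.016,"fingers": -0.3}
    - {"dx": -0.6,"dy": 0,"dz": 124,"wx": 0,"wy": 0,"wz": -0.016,"fingers": -1}
    - {"dx": -0.6,"dy": 0,"dz": 124,"wx": 0,"wy": 0,"wz": -0.016,"fingers": -1}
    - {"dx": -0.6,"dy": 0,"dz": 124,"wx": 0,"wy": 0,"wz": -0.016,"fingers": -1}
    - {"dx": -0.6,"dy": 0,"dz": 124,"wx": 0,"wy": 0,"wz": -0.016,"fingers": -1}

```text
clock: 2.25
tool_pos: [0.4265, 0.1242, 0.1778]
eef_rot: [-0.121, 3.138, -0.002]
ft_force: [0.5, -0.3, 2.0]
grip_width: 0.126
```

```bash
python3 go.py .4256 .124 .176 .078
```

```text
t 2.25 pos [0.4265 0.1242 0.1778] F [ 0.54 -0.27  1.99] M [0.04 0.01 0.08] g 0.126
d [ 0.9 -0.2  1.8] w [-0.001  0.002 -0.001]
```

>>> drive_tool:
  series:
    - {"dx": 0,"dy": 0,"dz": -30,"wx": 0,"wy": 0,"wz": 0,"fingers": -1}
    - {"dx": 0,"dy": 0,"dz": -60,"wx": 0,"wy": 0,"wz": 0,"fingers": -1}
    - {"dx": 0,"dy": 0,"dz": -90,"wx": 0,"wy": 0,"wz": 0,"fingers": -1}
    - {"dx": 0,"dy": 0,"dz": -120,"wx": 0,"wy": 0,"wz": 0,"fingers": -1}
    - {"dx": 0,"dy": 0,"dz": -120,"wx": 0,"wy": 0,"wz": 0,"fingers": -1}
    - {"dx": 0,"dy": 0,"dz": -120,"wx": 0,"wy": 0,"wz": 0,"fingers": -1}

```text
clock: 2.85
tool_pos: [0.4265, 0.1243, 0.2979]
eef_rot: [-0.121, 3.137, -0.002]
ft_force: [0.0, 0.1, -3.8]
grip_width: 0.128
```

```bash
python3 go.py .5485 .106 .2963 .103
```

```text
t 2.85 pos [0.4265 0.1243 0.2979] F [ 0.05  0.06 -3.8 ] M [ 0.01  0.03 -0.01] g 0.128
d [-120.2  -27.7    2. ] w [-0.001  0.003 -0.026]
```

>>> drive_tool:
  series:
    - {"dx": -40,"dy": -9,"dz": 2,"wx": 0,"wy": 0.003,"wz": -0.026,"fingers": -1}
    - {"dx": -80,"dy": -18,"dz": 2,"wx": 0,"wy": 0.003,"wz": -0.026,"fingers": -1}
    - {"dx": -110,"dy": -25,"dz": 2,"wx": 0,"wy": 0.003,"wz": -0.026,"fingers": -1}
    - {"dx": -120,"dy": -27.7,"dz": 2,"wx": 0,"wy": 0.003,"wz": -0.026,"fingers": -1}
    - {"dx": -120,"dy": -27.7,"dz": 2,"wx": 0,"wy": 0.003,"wz": -0.026,"fingers": -1}

```text
clock: 3.35
tool_pos: [0.5479, 0.1056, 0.2937]
eef_rot: [0.161, -3.133, 0.001]
ft_force: [-0.5, -0.9, -1.7]
grip_width: 0.125
```

```bash
python3 - <<'E'
from h import *
c=save('side','side1.png');I=cv2.imread('pics/side1.png')
save('scene','scene1.png');J=cv2.imread('pics/scene1.png')
a=cv2.resize(I[110:270,215:375],(480,480),interpolation=2);b=cv2.resize(J[150:260,240:350],(320,320),interpolation=2)
o=np.zeros((480,800,3),np.uint8);o[:,:480]=a;o[:320,480:]=b
cv2.imwrite('pics/c3.png',o)
P=np.load('/tmp/scene.npz')['P'];m=(P[...,2]>.305)&(P[...,2]<.326)&(abs(P[...,0]-.548)<.03)&(abs(P[...,1]-.106)<.03)
print(np.isfinite(P[m]).sum())
for n in('scene','side'):
    P=np.load(f'/tmp/{n}.npz')['P'];x,y,z=P[...,0],P[...,1],P[...,2]
    m=(z>.212)&(z<.24)&(x>.585)&(x<.63)&(y>.07)&(y<.10);p=P[m];print(n,'rod y.07-.1',len(p),p.mean(0).round(4))
    m=(z>.14)&(z<.29)&(abs(x-.5476)<.035)&(abs(y-.106)<.03);p=P[m];print(n,'hanger',len(p))
    for b in np.arange(.19,.29,.01):
        q=p[(p[:,2]>=b)&(p[:,2]<b+.01)]
        if len(q):print(round(b,2),len(q),q.mean(0).round(4),q.min(0).round(3),q.max(0).round(3))
E
python3 go.py .5982 .1111 .2963 .103
```

```text
489
scene rod y.07-.1 60 [0.6022 0.0853 0.2271]
scene hanger 498
0.19 20 [0.5562 0.1091 0.1937] [0.547 0.097 0.191] [0.56  0.118 0.198]
0.2 135 [0.5473 0.1051 0.2045] [0.53  0.089 0.2  ] [0.563 0.121 0.21 ]
0.21 13 [0.5357 0.1053 0.2136] [0.533 0.097 0.21 ] [0.538 0.112 0.22 ]
0.22 9 [0.5361 0.1058 0.2245] [0.534 0.098 0.22 ] [0.539 0.111 0.23 ]
0.23 7 [0.5362 0.1063 0.2335] [0.534 0.098 0.231] [0.537 0.111 0.236]
0.24 25 [0.5454 0.105  0.2448] [0.532 0.098 0.24 ] [0.559 0.113 0.249]
0.25 17 [0.5519 0.1083 0.2552] [0.535 0.101 0.25 ] [0.56  0.113 0.26 ]
0.26 35 [0.5512 0.1066 0.2641] [0.536 0.098 0.26 ] [0.562 0.113 0.27 ]
0.27 23 [0.5499 0.1069 0.2753] [0.542 0.1   0.27 ] [0.553 0.113 0.279]
0.28 7 [0.5505 0.1107 0.2852] [0.546 0.108 0.281] [0.558 0.112 0.289]
side rod y.07-.1 32 [0.5993 0.0838 0.2302]
side hanger 450
0.19 26 [0.5445 0.095  0.1939] [0.534 0.09  0.19 ] [0.559 0.101 0.199]
0.2 81 [0.5474 0.1025 0.2062] [0.531 0.088 0.201] [0.562 0.122 0.21 ]
0.21 8 [0.5358 0.1028 0.216 ] [0.534 0.095 0.211] [0.539 0.111 0.219]
0.22 8 [0.5356 0.0993 0.2258] [0.534 0.095 0.221] [0.538 0.108 0.229]
0.23 10 [0.536  0.1017 0.2345] [0.534 0.095 0.232] [0.538 0.112 0.238]
0.24 15 [0.5427 0.1023 0.2464] [0.534 0.096 0.242] [0.559 0.111 0.25 ]
0.25 17 [0.5456 0.1024 0.2553] [0.533 0.094 0.25 ] [0.559 0.111 0.26 ]
0.26 30 [0.5456 0.1028 0.2638] [0.534 0.096 0.26 ] [0.559 0.111 0.268]
0.27 15 [0.5466 0.0996 0.276 ] [0.543 0.096 0.27 ] [0.552 0.106 0.28 ]
0.28 10 [0.5469 0.0978 0.285 ] [0.543 0.095 0.282] [0.552 0.105 0.289]
t 3.45 pos [0.547  0.1062 0.2949] F [-0.12  0.12 -1.27] M [-0.03  0.02 -0.  ] g 0.124
d [-51.5  -0.4  -1.5] w [-0.001 -0.003  0.   ]
```

View pics/c3.png

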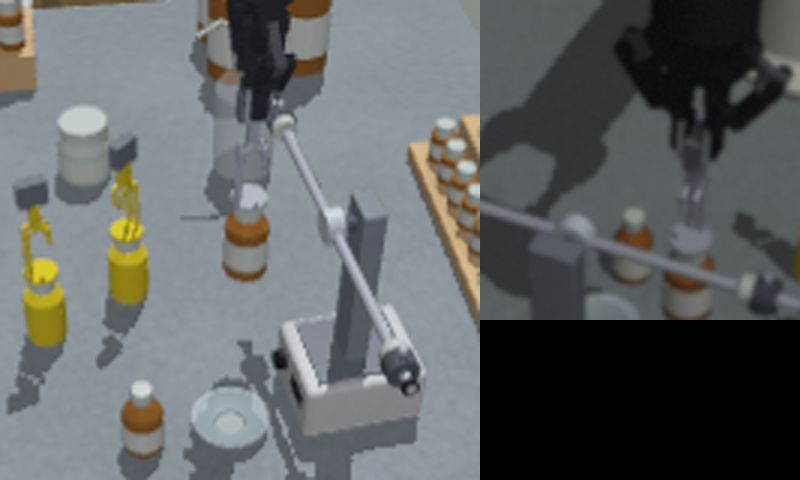

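The crop shows the hanger upright, with its hook facing the rod and the rod passing above the plate as planned. Next: insert, then lower to about 2 mm above seat contact.

>>> drive_tool:
  series:
    - {"dx": -20,"dy": 0,"dz": -1.5,"wx": 0,"wy": -0.003,"wz": 0,"fingers": -1}
    - {"dx": -40,"dy": 0,"dz": -1.5,"wx": 0,"wy": -0.003,"wz": 0,"fingers": -1}
    - {"dx": -50.5,"dy": 0,"dz": -1.5,"wx": 0,"wy": -0.003,"wz": 0,"fingers": -1}
    - {"dx": -50.5,"dy": 0,"dz": -1.5,"wx": 0,"wy": -0.003,"wz": 0,"fingers": -1}
    - {"dx": -50.5,"dy": 0,"dz": 9,"wx": 0,"wy": -0.003,"wz": 0,"fingers": -1}
    - {"dx": -50.5,"dy": 0,"dz": 18,"wx": 0,"wy": -0.003,"wz": 0,"fingers": -1}
    - {"dx": -50.5,"dy": 0,"dz": 25,"wx": 0,"wy": -0.003,"wz": 0,"fingers": -1}
    - {"dx": -50.5,"dy": 0,"dz": 25,"wx": 0,"wy": -0.003,"wz": 0,"fingers": -1}

```text
clock: 4.25
tool_pos: [0.5957, 0.1114, 0.2676]
eef_rot: [0.162, -3.133, 0.001]
ft_force: [-0.1, 0.2, -2.5]
grip_width: 0.128
```

```bash
python3 go.py .5975 .1111 .2650 .103;  python3 - <<'E'
from h import *
for n in('scene','side'):
    save(n,n+'2.png');P=np.load(f'/tmp/{n}.npz')['P'];x,y,z=P[...,0],P[...,1],P[...,2]
    for lo,hi in ((.055,.085),(-.1,-.02)):
        m=(z>.205)&(z<.24)&(x>.585)&(x<.63)&(y>lo)&(y<hi);p=P[m];print(n,'rod',len(p),p.mean(0).round(4))
    m=(z>.165)&(z<.27)&(abs(x-.597)<.03)&(abs(y-.111)<.018);p=P[m]
    for b in np.arange(.165,.27,.01):
        q=p[(p[:,2]>=b)&(p[:,2]<b+.01)]
        if len(q):print(round(b,3),len(q),q.min(0).round(3),q.max(0).round(3))
E
```

```text
t 4.25 pos [0.5957 0.1114 0.2676] F [-0.14  0.18 -2.48] M [ 0.   -0.01 -0.06] g 0.128
d [-1.8 -0.5  2.6] w [-0.    -0.004  0.   ]
scene rod 58 [0.6039 0.0703 0.2273]
scene rod 139 [ 0.6171 -0.0599  0.2274]
0.165 17 [0.593 0.097 0.166] [0.61  0.124 0.175]
0.175 134 [0.579 0.094 0.175] [0.612 0.127 0.185]
0.185 9 [0.582 0.104 0.186] [0.587 0.117 0.192]
0.195 8 [0.584 0.104 0.195] [0.587 0.117 0.202]
0.215 29 [0.582 0.094 0.216] [0.61  0.128 0.225]
0.225 67 [0.581 0.093 0.225] [0.61  0.129 0.235]
0.235 31 [0.588 0.104 0.235] [0.605 0.119 0.245]
0.245 22 [0.589 0.103 0.245] [0.602 0.118 0.254]
0.255 7 [0.596 0.111 0.256] [0.61  0.117 0.265]
0.265 11 [0.601 0.106 0.266] [0.611 0.124 0.27 ]
side rod 31 [0.6009 0.0704 0.2297]
side rod 103 [ 0.6138 -0.0606  0.23  ]
0.165 22 [0.582 0.097 0.165] [0.607 0.113 0.173]
0.175 75 [0.578 0.094 0.177] [0.611 0.128 0.184]
0.185 11 [0.581 0.099 0.185] [0.589 0.116 0.195]
0.195 9 [0.583 0.101 0.196] [0.586 0.114 0.204]
0.205 7 [0.582 0.101 0.206] [0.588 0.115 0.215]
0.215 13 [0.582 0.101 0.216] [0.609 0.116 0.224]
0.225 40 [0.582 0.094 0.225] [0.608 0.12  0.235]
0.235 26 [0.583 0.101 0.236] [0.607 0.116 0.244]
0.245 14 [0.59  0.101 0.245] [0.6   0.114 0.255]
0.255 12 [0.591 0.101 0.255] [0.6   0.114 0.264]
0.265 9 [0.581 0.099 0.266] [0.611 0.11  0.269]
```

>>> drive_tool:
  series:
    - {"dx": -2,"dy": 0,"dz": 2.5,"wx": 0,"wy": -0.003,"wz": 0,"fingers": -1}
    - {"dx": -2,"dy": 8,"dz": 2.5,"wx": 0,"wy": -0.003,"wz": 0,"fingers": -1}
    - {"dx": -2,"dy": 16,"dz": 2.5,"wx": 0,"wy": -0.003,"wz": 0,"fingers": -1}
    - {"dx": -2,"dy": 24,"dz": 2.5,"wx": 0,"wy": -0.003,"wz": 0,"fingers": -1}
    - {"dx": -2,"dy": 31,"dz": 2.5,"wx": 0,"wy": -0.003,"wz": 0,"fingers": -1}
    - {"dx": -2,"dy": 36,"dz": 2.5,"wx": 0,"wy": -0.003,"wz": 0,"fingers": -1}
    - {"dx": -2,"dy": 38,"dz": 2.5,"wx": 0,"wy": -0.003,"wz": 0,"fingers": -1}
    - {"dx": -2,"dy": 38,"dz": 2.5,"wx": 0,"wy": -0.003,"wz": 0,"fingers": -1}

```text
clock: 5.15
tool_pos: [0.5948, 0.1497, 0.267]
eef_rot: [-0.163, 3.135, -0.001]
ft_force: [0.6, -0.4, -2.5]
grip_width: 0.128
```

```bash
cat > sl.py <<'E'
from h import *
import sys
# sleeve inner face (whitish) and hook wire position along bar, plus rod tilt
sgn=float(sys.argv[1])
e=np.array([-np.sin(.103),np.cos(.103)]);n2=np.array([np.cos(.103),np.sin(.103)])
for n in('scene','side'):
    save(n,n+'_t.png');d=np.load(f'/tmp/{n}.npz');P=d['P'];I=d['I'].astype(float);z=P[...,2]
    s=(P[...,:2]-[.6055,.0315])@e*sgn; r=(P[...,:2]-[.6055,.0315])@n2
    m=(z>.19)&(z<.25)&(abs(r)<.025)&(s>.06)&(s<.195)
    for b in np.arange(.09,.175,.004):
        k=m&(s>=b)&(s<b+.004)
        if k.any(): print(n,round(b,3),k.sum(),'rad',(np.ptp(r[k])*1000).round(),'z',(z[k].min()*1e3).round(),(z[k].max()*1e3).round(),I[k].mean(0).round())
s=sense();p=(s['tool_pos'][:2]-[.6055,.0315]);print('TCP s',p@e*sgn,'r',p@n2,'z',s['tool_pos'][2],'F along',s['ft_force'][:2]@e*sgn,'Fz',s['ft_force'][2],s['clock'])
E
python3 sl.py 1
```

```text
scene 0.09 10 rad 7.0 z 221.0 231.0 [73. 76. 81.]
scene 0.094 8 rad 7.0 z 224.0 230.0 [73. 75. 80.]
scene 0.098 7 rad 9.0 z 226.0 230.0 [72. 75. 80.]
scene 0.102 9 rad 7.0 z 224.0 229.0 [73. 76. 80.]
scene 0.106 5 rad 7.0 z 224.0 232.0 [86. 88. 95.]
scene 0.11 33 rad 24.0 z 190.0 249.0 [81. 84. 89.]
scene 0.114 25 rad 24.0 z 194.0 247.0 [83. 85. 91.]
scene 0.118 14 rad 24.0 z 195.0 248.0 [84. 86. 92.]
scene 0.122 48 rad 27.0 z 191.0 248.0 [88. 91. 97.]
scene 0.126 6 rad 8.0 z 223.0 232.0 [101. 104. 112.]
scene 0.13 11 rad 9.0 z 222.0 232.0 [100. 104. 110.]
scene 0.134 5 rad 7.0 z 225.0 230.0 [107. 112. 112.]
scene 0.138 20 rad 19.0 z 221.0 236.0 [120. 127. 122.]
scene 0.142 20 rad 18.0 z 221.0 238.0 [115. 121. 116.]
scene 0.146 18 rad 19.0 z 218.0 238.0 [69. 73. 74.]
scene 0.15 23 rad 20.0 z 223.0 240.0 [49. 52. 57.]
scene 0.154 23 rad 15.0 z 218.0 246.0 [55. 58. 64.]
scene 0.158 26 rad 21.0 z 220.0 245.0 [53. 56. 61.]
scene 0.162 25 rad 28.0 z 219.0 239.0 [55. 58. 63.]
scene 0.166 19 rad 21.0 z 215.0 237.0 [80. 83. 89.]
scene 0.17 7 rad 5.0 z 223.0 232.0 [109. 112. 120.]
scene 0.174
[... 455 characters left out ...]
8. 126.]
side 0.122 6 rad 8.0 z 196.0 237.0 [120. 125. 135.]
side 0.13 1 rad 0.0 z 223.0 223.0 [108. 112. 120.]
side 0.134 7 rad 12.0 z 225.0 236.0 [128. 135. 135.]
side 0.138 14 rad 12.0 z 222.0 239.0 [139. 147. 145.]
side 0.142 8 rad 14.0 z 223.0 239.0 [147. 155. 153.]
side 0.146 10 rad 12.0 z 219.0 238.0 [ 98. 104. 107.]
side 0.15 5 rad 9.0 z 231.0 238.0 [77. 82. 91.]
side 0.154 4 rad 9.0 z 232.0 240.0 [72. 77. 86.]
side 0.158 6 rad 8.0 z 223.0 238.0 [76. 81. 88.]
side 0.162 6 rad 11.0 z 223.0 238.0 [76. 81. 88.]
side 0.174 1 rad 0.0 z 230.0 230.0 [105. 110. 121.]
TCP s 0.11818929172150099 r 0.001517726436398139 z 0.26699820209181824 F along -0.9497749863787935 Fz -2.6240002780626313 5.25
```

>>> drive_tool:
  series:
    - {"dx": 1,"dy": 3,"dz": 1,"wx": 0,"wy": 0,"wz": 0,"fingers": -1}
    - {"dx": 1,"dy": 6,"dz": 1,"wx": 0,"wy": 0,"wz": 0,"fingers": -1}
    - {"dx": 1,"dy": 8,"dz": 1,"wx": 0,"wy": 0,"wz": 0,"fingers": -1}
    - {"dx": 1,"dy": 9,"dz": 1,"wx": 0,"wy": 0,"wz": 0,"fingers": -1}
    - {"dx": 1,"dy": 10,"dz": 1,"wx": 0,"wy": 0,"wz": 0,"fingers": -1}
    - {"dx": 1,"dy": 11,"dz": 1,"wx": 0,"wy": 0,"wz": 0,"fingers": -1}
    - {"dx": 1,"dy": 12,"dz": 1,"wx": 0,"wy": 0,"wz": 0,"fingers": -1}
    - {"dx": 1,"dy": 13,"dz": 1,"wx": 0,"wy": 0,"wz": 0,"fingers": -1}

```text
clock: 6.05
tool_pos: [0.5925, 0.1621, 0.266]
eef_rot: [-0.162, 3.136, -0.001]
ft_force: [0.2, 0.2, -2.4]
grip_width: 0.128
```

```bash
python3 sl.py 1|egrep "TCP|0.1[1234]"
```

```text
scene 0.11 7 rad 8.0 z 224.0 230.0 [74. 76. 81.]
scene 0.114 9 rad 8.0 z 223.0 230.0 [73. 76. 80.]
scene 0.118 7 rad 7.0 z 223.0 230.0 [83. 86. 92.]
scene 0.122 23 rad 27.0 z 193.0 248.0 [82. 85. 91.]
scene 0.126 26 rad 23.0 z 193.0 248.0 [82. 85. 91.]
scene 0.13 18 rad 12.0 z 218.0 249.0 [81. 83. 89.]
scene 0.134 33 rad 25.0 z 192.0 249.0 [ 95.  98. 102.]
scene 0.138 19 rad 17.0 z 218.0 238.0 [117. 123. 119.]
scene 0.142 20 rad 17.0 z 219.0 236.0 [117. 123. 118.]
scene 0.146 21 rad 20.0 z 216.0 237.0 [69. 73. 74.]
side 0.11 3 rad 9.0 z 227.0 229.0 [111. 115. 124.]
side 0.114 4 rad 6.0 z 227.0 229.0 [111. 116. 125.]
side 0.118 17 rad 24.0 z 200.0 240.0 [112. 117. 126.]
side 0.122 38 rad 26.0 z 191.0 249.0 [111. 115. 124.]
side 0.126 14 rad 23.0 z 196.0 240.0 [109. 114. 122.]
side 0.13 13 rad 25.0 z 196.0 250.0 [110. 114. 122.]
side 0.134 17 rad 23.0 z 195.0 250.0 [110. 115. 123.]
side 0.138 4 rad 4.0 z 214.0 237.0 [151. 158. 160.]
side 0.142 4 rad 8.0 z 225.0 236.0 [128. 134. 136.]
side 0.146 13 rad 12.0 z 220.0 239.0 [103. 109. 112.]
TCP s 0.13130313943062907 r 0.0004983193475920653 z 0.2659602923542194 F along -0.4637957545807823 Fz -2.507684950827204 6.15
```

>>> drive_tool:
  series:
    - {"dx": 0,"dy": 1,"dz": 0,"wx": 0,"wy": 0,"wz": 0,"fingers": -1}
    - {"dx": 0,"dy": 2,"dz": 0,"wx": 0,"wy": 0,"wz": 0,"fingers": -1}
    - {"dx": 0,"dy": 3,"dz": 0,"wx": 0,"wy": 0,"wz": 0,"fingers": -1}
    - {"dx": 0,"dy": 4,"dz": 0,"wx": 0,"wy": 0,"wz": 0,"fingers": -1}

```text
clock: 6.55
tool_pos: [0.5922, 0.1658, 0.2659]
eef_rot: [-0.162, 3.135, -0.002]
ft_force: [0.7, -2.4, -2.7]
grip_width: 0.124
```

```bash
python3 sl.py 1|egrep "TCP|scene 0.1[1234]"
```

```text
scene 0.11 7 rad 5.0 z 222.0 231.0 [74. 76. 81.]
scene 0.114 8 rad 8.0 z 223.0 229.0 [73. 76. 81.]
scene 0.118 10 rad 11.0 z 223.0 231.0 [73. 76. 81.]
scene 0.122 6 rad 8.0 z 221.0 231.0 [85. 88. 94.]
scene 0.126 27 rad 24.0 z 191.0 250.0 [81. 83. 89.]
scene 0.13 30 rad 23.0 z 190.0 247.0 [81. 83. 89.]
scene 0.134 14 rad 21.0 z 194.0 250.0 [82. 85. 91.]
scene 0.138 38 rad 25.0 z 191.0 249.0 [ 96. 100. 103.]
scene 0.142 18 rad 16.0 z 220.0 238.0 [115. 120. 116.]
scene 0.146 19 rad 19.0 z 218.0 237.0 [76. 80. 80.]
TCP s 0.13523867200333006 r 0.0005376614373828277 z 0.26594715925928275 F along -2.060624264448256 Fz -3.5119445333016226 6.65
```

>>> drive_tool:
  series:
    - {"dx": 0,"dy": 0.8,"dz": 0,"wx": 0,"wy": 0,"wz": 0,"fingers": -1}
    - {"dx": 0,"dy": 1.6,"dz": 0,"wx": 0,"wy": 0,"wz": 0,"fingers": -1}
    - {"dx": 0,"dy": 2.4,"dz": 0,"wx": 0,"wy": 0,"wz": 0,"fingers": -1}

```text
clock: 6.95
tool_pos: [0.5919, 0.1685, 0.2659]
eef_rot: [-0.162, 3.135, -0.001]
ft_force: [0.7, -3.1, -3.1]
grip_width: 0.124
```

```bash
python3 sl.py 1|egrep "TCP|scene 0.1[34]"
```

```text
scene 0.13 38 rad 26.0 z 190.0 248.0 [82. 84. 90.]
scene 0.134 13 rad 14.0 z 223.0 249.0 [79. 81. 87.]
scene 0.138 24 rad 26.0 z 193.0 248.0 [87. 90. 95.]
scene 0.142 31 rad 27.0 z 193.0 246.0 [101. 105. 105.]
scene 0.146 17 rad 21.0 z 219.0 237.0 [69. 73. 74.]
TCP s 0.13778234150612323 r 0.000560530097281401 z 0.2659683446908961 F along -2.7220998309450084 Fz -1.9064627628835802 7.05
```

>>> drive_tool:
  series:
    - {"dx": 0,"dy": 0.6,"dz": 0,"wx": 0,"wy": 0,"wz": 0,"fingers": -1}
    - {"dx": 0,"dy": 1.2,"dz": 0,"wx": 0,"wy": 0,"wz": 0,"fingers": -1}
    - {"dx": 0,"dy": 1.8,"dz": 0,"wx": 0,"wy": 0,"wz": 0,"fingers": -1}

```text
clock: 7.35
tool_pos: [0.5919, 0.169, 0.2659]
eef_rot: [-0.162, 3.135, -0.006]
ft_force: [1.5, -7.9, -1.6]
grip_width: 0.129
```

```bash
python3 sl.py 1|egrep "TCP|scene 0.1[34]"
```

```text
scene 0.13 37 rad 25.0 z 192.0 249.0 [82. 84. 90.]
scene 0.134 18 rad 12.0 z 224.0 248.0 [83. 85. 91.]
scene 0.138 18 rad 25.0 z 191.0 248.0 [83. 86. 91.]
scene 0.142 32 rad 26.0 z 191.0 249.0 [ 98. 102. 103.]
scene 0.146 19 rad 20.0 z 218.0 241.0 [73. 77. 77.]
TCP s 0.13822840829293329 r 0.0005676775532426885 z 0.26585418330046584 F along -7.085449658209526 Fz -2.1083562556959476 7.45
```

Contact came at about s = 0.132 m. The sleeve then slid at about 3 N and stopped hard at 0.138 m, so the left sleeve is home. Next: back off 2.5 mm and lower to hand the weight to the bar.

>>> drive_tool:
  series:
    - {"dx": 0,"dy": -1.2,"dz": 0,"wx": 0,"wy": 0,"wz": 0,"fingers": -1}
    - {"dx": 0,"dy": -2.5,"dz": 0,"wx": 0,"wy": 0,"wz": 0,"fingers": -1}
    - {"dx": 0,"dy": -2.5,"dz": 2,"wx": 0,"wy": 0,"wz": 0,"fingers": -1}
    - {"dx": 0,"dy": -2.5,"dz": 4,"wx": 0,"wy": 0,"wz": 0,"fingers": -1}
    - {"dx": 0,"dy": -2.5,"dz": 6,"wx": 0,"wy": 0,"wz": 0,"fingers": -1}
    - {"dx": 0,"dy": -2.5,"dz": 8,"wx": 0,"wy": 0,"wz": 0,"fingers": -1}

```text
clock: 8.05
tool_pos: [0.5922, 0.1669, 0.2579]
eef_rot: [-0.162, 3.135, -0.005]
ft_force: [-0.4, -0.1, -0.5]
grip_width: 0.126
```

```bash
cat > st.py <<'E'
from h import *
e=np.array([-np.sin(.103),np.cos(.103)]);n2=np.array([np.cos(.103),np.sin(.103)])
save('scene','scene_t.png');P=np.load('/tmp/scene.npz')['P'];z=P[...,2]
s=(P[...,:2]-[.6055,.0315])@e; r=(P[...,:2]-[.6055,.0315])@n2
m=(z>.19)&(z<.26)&(abs(r)<.02)
zs=[np.median(z[m&(abs(s-c)<.02)]) for c in(-.075,.075)]
print('rod z right/left',zs,'tilt',(zs[1]-zs[0])/.15)
S=sense();p=S['tool_pos'][:2]-[.6055,.0315];print('TCP s',p@e,'r',p@n2,'z',S['tool_pos'][2],'Fs',S['ft_force'][:2]@e,'Fz',S['ft_force'][2],S['clock'],'g',S['grip_width'])
E
python3 st.py
```

```text
rod z right/left [np.float64(0.23085487010836048), np.float64(0.224537738928882)] tilt -0.042114207863189757
TCP s 0.13597238600099776 r 0.0005486124206598051 z 0.2574601901495119 Fs 1.2276639770633513 Fz -2.0724033807599507 8.1 g 0.1286919697210027
```

Loading as expected (tilt −0.042). Lower further.

>>> drive_tool:
  series:
    - {"dx": 0,"dy": 0,"dz": 2,"wx": 0,"wy": 0,"wz": 0,"fingers": -1}
    - {"dx": 0,"dy": 0,"dz": 4,"wx": 0,"wy": 0,"wz": 0,"fingers": -1}
    - {"dx": 0,"dy": 0,"dz": 5,"wx": 0,"wy": 0,"wz": 0,"fingers": -1}
    - {"dx": 0,"dy": 0,"dz": 5,"wx": 0,"wy": 0,"wz": 0,"fingers": -1}

```text
clock: 8.5
tool_pos: [0.5922, 0.1667, 0.2524]
eef_rot: [-0.162, 3.135, -0.005]
ft_force: [0.0, -0.1, -0.3]
grip_width: 0.125
```

```bash
python3 st.py; sleep 0; python3 st.py
```

```text
rod z right/left [np.float64(0.2335062218949175), np.float64(0.2213148223381155)] tilt -0.08127599704534658
TCP s 0.1358951290078777 r 0.0006949222743875105 z 0.25258281343530725 Fs -0.18545452497345502 Fz -0.1857253111173708 8.55 g 0.1246246088511128
rod z right/left [np.float64(0.23387176866472553), np.float64(0.22158536055574402)] tilt -0.08190938739321012
TCP s 0.13588349896438104 r 0.0006824772467847232 z 0.25261054208700506 Fs -0.6713354350318125 Fz -1.1821115813745475 8.6 g 0.12417896050927107
```

>>> drive_tool:
  series:
    - {"dx": 0,"dy": 0,"dz": 1,"wx": 0,"wy": 0,"wz": 0,"fingers": -1}
    - {"dx": 0,"dy": 0,"dz": 1,"wx": 0,"wy": 0,"wz": 0,"fingers": -0.65}
    - {"dx": 0,"dy": 0,"dz": 1,"wx": 0,"wy": 0,"wz": 0,"fingers": -0.4}
    - {"dx": 0,"dy": 0,"dz": 1,"wx": 0,"wy": 0,"wz": 0,"fingers": -0.3}
    - {"dx": 0,"dy": 0,"dz": 1,"wx": 0,"wy": 0,"wz": 0,"fingers": -0.3}
    - {"dx": 0,"dy": 0,"dz": -10,"wx": 0,"wy": 0,"wz": 0,"fingers": -0.3}
    - {"dx": 0,"dy": 0,"dz": -40,"wx": 0,"wy": 0,"wz": 0,"fingers": -0.3}
    - {"dx": 0,"dy": 0,"dz": -80,"wx": 0,"wy": 0,"wz": 0,"fingers": -0.3}

```text
clock: 9.4
tool_pos: [0.591, 0.1669, 0.3321]
eef_rot: [0.162, -3.135, 0.005]
ft_force: [1.1, -0.4, -0.1]
grip_width: 0.348
```

```bash
python3 st.py; python3 sl.py 1|egrep "TCP|scene 0.1[2345]"; python3 - <<'E'
from h import *
look('side','side_t2.png')
I=cv2.imread('pics/side_t2.png');J=cv2.imread('pics/scene_t.png')
a=cv2.resize(I[90:270,215:375],(426,480),interpolation=2);b=cv2.resize(J[180:300,240:390],(374,300),interpolation=2)
o=np.zeros((480,800,3),np.uint8);o[:,:426]=a;o[:300,426:]=b
cv2.imwrite('pics/c4.png',o)
E
python3 go.py .4293 -.240 .30 .085
```

```text
rod z right/left [np.float64(0.2346323122198325), np.float64(0.2206611411496352)] tilt -0.09314114046798198
TCP s 0.13614540912791342 r 0.002537968198801586 z 0.3423430911348562 Fs 0.675405247391994 Fz 6.988280998316947 9.45 g 0.3461429906739679
scene 0.122 8 rad 7.0 z 213.0 217.0 [77. 80. 85.]
scene 0.126 14 rad 23.0 z 193.0 224.0 [86. 89. 95.]
scene 0.13 24 rad 13.0 z 201.0 250.0 [83. 85. 91.]
scene 0.134 20 rad 16.0 z 199.0 250.0 [82. 85. 91.]
scene 0.138 41 rad 27.0 z 194.0 249.0 [89. 92. 97.]
scene 0.142 21 rad 23.0 z 207.0 250.0 [ 96. 101. 101.]
scene 0.146 19 rad 23.0 z 206.0 223.0 [80. 85. 85.]
scene 0.15 24 rad 27.0 z 204.0 225.0 [55. 58. 63.]
scene 0.154 23 rad 20.0 z 208.0 230.0 [58. 61. 67.]
scene 0.158 23 rad 17.0 z 203.0 230.0 [60. 64. 69.]
TCP s 0.1361775651535954 r 0.0022326778853301614 z 0.33774736415099305 F along 0.26331529504775997 Fz -0.13016893237880067 9.55
t 9.6 pos [0.5928 0.1671 0.335 ] F [ 0.58  0.43 -0.6 ] M [-0.02 -0.06 -0.01] g 0.351
d [ 204.7 -388.    35.1] w [-0.003  0.006  0.018]
```

View pics/c4.png

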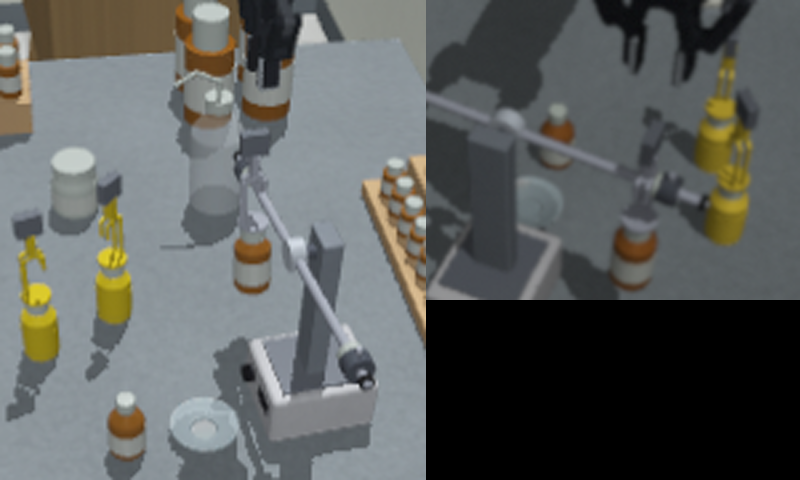

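The tall hanger hangs on the left arm at about 0.135 m, released, with a tilt of −0.093 rad. Now the squat one.

>>> drive_tool:
  series:
    - {"dx": 205,"dy": -388,"dz": 20,"wx": 0,"wy": 0.006,"wz": 0.018,"fingers": 0}
    - {"dx": 205,"dy": -388,"dz": 20,"wx": 0,"wy": 0.006,"wz": 0.018,"fingers": 0}
    - {"dx": 205,"dy": -388,"dz": 35,"wx": 0,"wy": 0.006,"wz": 0.018,"fingers": 0}
    - {"dx": 205,"dy": -388,"dz": 35,"wx": 0,"wy": 0.006,"wz": 0.018,"fingers": 0}
    - {"dx": 205,"dy": -388,"dz": 35,"wx": 0,"wy": 0.006,"wz": 0.018,"fingers": 0}
    - {"dx": 205,"dy": -388,"dz": 35,"wx": 0,"wy": 0.006,"wz": 0.018,"fingers": 0}
    - {"dx": 205,"dy": -388,"dz": 35,"wx": 0,"wy": 0.006,"wz": 0.018,"fingers": 0}
    - {"dx": 205,"dy": -388,"dz": 35,"wx": 0,"wy": 0.006,"wz": 0.018,"fingers": 0}

```text
clock: 10.4
tool_pos: [0.4421, -0.2045, 0.3022]
eef_rot: [0.134, -3.138, 0.003]
ft_force: [0.8, -1.3, 0.0]
grip_width: 0.499
```

```bash
python3 go.py .4293 -.240 .30 .085
```

```text
t 10.4 pos [ 0.4421 -0.2045  0.3022] F [ 0.84 -1.26  0.02] M [-0.01 -0.08  0.  ] g 0.499
d [ 15.8 -34.3   2.3] w [-0.002 -0.001  0.   ]
```

>>> drive_tool:
  series:
    - {"dx": 15.8,"dy": -34,"dz": 2,"wx": 0,"wy": 0,"wz": 0,"fingers": -0.2}
    - {"dx": 15.8,"dy": -34,"dz": 2,"wx": 0,"wy": 0,"wz": 0,"fingers": -0.2}
    - {"dx": 15.8,"dy": -34,"dz": 2,"wx": 0,"wy": 0,"wz": 0,"fingers": -0.2}

```text
clock: 10.7
tool_pos: [0.4287, -0.2397, 0.2993]
eef_rot: [0.131, -3.137, 0.0]
ft_force: [-0.4, -0.1, -0.3]
grip_width: 0.401
```

```bash
python3 - <<'E'
from h import *
c=save('wrist','wrist2.png')
P=np.load('/tmp/wrist.npz')['P']
m=(P[...,2]>.19)&(P[...,2]<.215)&(abs(P[...,0]-.43)<.06)&(abs(P[...,1]+.24)<.06)
k,l,s,ce=cv2.connectedComponentsWithStats(m.astype(np.uint8))
for i in range(1,k):
    if s[i,4]>60: q=P[l==i];print(ce[i].round(),s[i,4],q.mean(0).round(4),cv2.minAreaRect((q[:,:2]*1000).astype(np.float32)))
E
python3 go.py .4293 -.240 .176 .085
```

```text
[279. 211.] 758 [ 0.428  -0.2394  0.2005] ((429.5227966308594, -239.27346801757812), (30.246591567993164, 12.005928039550781), 7.177672863006592)
t 10.75 pos [ 0.4292 -0.239   0.2996] F [ 0.84  0.75 -0.64] M [ 0.   -0.05  0.02] g 0.402
d [ -0.2  -1.  123.6] w [-0.    -0.002 -0.   ]
```

>>> drive_tool:
  series:
    - {"dx": -0.3,"dy": -0.4,"dz": 40,"wx": 0,"wy": 0,"wz": -0.035,"fingers": -0.2}
    - {"dx": -0.3,"dy": -0.4,"dz": 85,"wx": 0,"wy": 0,"wz": -0.035,"fingers": -0.2}
    - {"dx": -0.3,"dy": -0.4,"dz": 123,"wx": 0,"wy": 0,"wz": -0.035,"fingers": -0.2}
    - {"dx": -0.3,"dy": -0.4,"dz": 123,"wx": 0,"wy": 0,"wz": -0.035,"fingers": -0.3}
    - {"dx": -0.3,"dy": -0.4,"dz": 123,"wx": 0,"wy": 0,"wz": -0.035,"fingers": -1}
    - {"dx": -0.3,"dy": -0.4,"dz": 123,"wx": 0,"wy": 0,"wz": -0.035,"fingers": -1}
    - {"dx": -0.3,"dy": -0.4,"dz": 123,"wx": 0,"wy": 0,"wz": -0.035,"fingers": -1}
    - {"dx": -0.3,"dy": -0.4,"dz": 123,"wx": 0,"wy": 0,"wz": -0.035,"fingers": -1}

```text
clock: 11.55
tool_pos: [0.4303, -0.2402, 0.1785]
eef_rot: [-0.189, 3.135, -0.005]
ft_force: [-1.0, 0.1, 1.1]
grip_width: 0.13
```

```bash
python3 go.py .4295 -.2395 .306 .103
```

```text
t 11.55 pos [ 0.4303 -0.2402  0.1785] F [-0.96  0.08  1.08] M [0.08 0.02 0.01] g 0.13
d [   0.6    0.4 -127.5] w [-0.003  0.001  0.017]
```

>>> drive_tool:
  series:
    - {"dx": 0,"dy": 0,"dz": -30,"wx": 0,"wy": 0,"wz": 0,"fingers": -1}
    - {"dx": 0,"dy": 0,"dz": -65,"wx": 0,"wy": 0,"wz": 0,"fingers": -1}
    - {"dx": 0,"dy": 0,"dz": -100,"wx": 0,"wy": 0,"wz": 0.01,"fingers": -1}
    - {"dx": 0,"dy": 0,"dz": -127,"wx": 0,"wy": 0,"wz": 0.017,"fingers": -1}
    - {"dx": 0,"dy": 0,"dz": -127,"wx": 0,"wy": 0,"wz": 0.017,"fingers": -1}

```text
clock: 12.05
tool_pos: [0.4319, -0.2414, 0.3109]
eef_rot: [-0.161, 3.13, -0.016]
ft_force: [0.5, -1.3, -2.3]
grip_width: 0.123
```

```bash
python3 go.py .5645 -.0582 .305 .103
```

```text
t 12.05 pos [ 0.4319 -0.2414  0.3109] F [ 0.47 -1.32 -2.26] M [ 0.01 -0.08  0.02] g 0.123
d [-150.7  168.7    5.2] w [-0.011  0.007  0.   ]
```

>>> drive_tool:
  series:
    - {"dx": -30,"dy": 34,"dz": 5,"wx": 0,"wy": 0,"wz": 0,"fingers": -1}
    - {"dx": -60,"dy": 68,"dz": 5,"wx": -0.005,"wy": 0.003,"wz": 0,"fingers": -1}
    - {"dx": -90,"dy": 102,"dz": 5,"wx": -0.01,"wy": 0.006,"wz": 0,"fingers": -1}
    - {"dx": -125,"dy": 140,"dz": 5,"wx": -0.01,"wy": 0.006,"wz": 0,"fingers": -1}
    - {"dx": -145,"dy": 162,"dz": 5,"wx": -0.01,"wy": 0.006,"wz": 0,"fingers": -1}
    - {"dx": -150,"dy": 168.5,"dz": 5,"wx": -0.01,"wy": 0.006,"wz": 0,"fingers": -1}
    - {"dx": -150,"dy": 168.5,"dz": 5,"wx": -0.01,"wy": 0.006,"wz": 0,"fingers": -1}

```text
clock: 12.75
tool_pos: [0.5636, -0.0575, 0.3037]
eef_rot: [0.165, -3.136, -0.0]
ft_force: [-0.5, -1.0, -1.7]
grip_width: 0.127
```

```bash
python3 st.py; python3 - <<'E'
from h import *
for n in('scene','side'):
    save(n,n+'3.png')
    P=np.load(f'/tmp/{n}.npz')['P'];x,y,z=P[...,0],P[...,1],P[...,2]
    m=(z>.21)&(z<.25)&(x>.59)&(x<.64)&(y>-.07)&(y<-.035);p=P[m];print(n,'rod',len(p),p.mean(0).round(4))
    m=(z>.14)&(z<.29)&(abs(x-.5645)<.03)&(abs(y+.058)<.025);p=P[m]
    for b in np.arange(.2,.29,.01):
        q=p[(p[:,2]>=b)&(p[:,2]<b+.01)]
        if len(q):print(round(b,2),len(q),q.min(0).round(3),q.max(0).round(3))
E
python3 go.py .6142 -.0531 .305 .103
```

```text
rod z right/left [np.float64(0.23454144034355684), np.float64(0.220419176686374)] tilt -0.09414842438121888
TCP s -0.08526369403805567 r -0.051318459323331664 z 0.3040072986154497 Fs -0.29570370351182607 Fz -2.1208844920585186 12.8 g 0.12872584157373645
scene rod 61 [ 0.6167 -0.0521  0.2358]
0.2 83 [ 0.535 -0.083  0.2  ] [ 0.586 -0.033  0.21 ]
0.21 202 [ 0.535 -0.082  0.21 ] [ 0.589 -0.035  0.219]
0.22 13 [ 0.548 -0.066  0.22 ] [ 0.554 -0.052  0.228]
0.23 9 [ 0.549 -0.063  0.231] [ 0.553 -0.053  0.24 ]
0.24 6 [ 0.551 -0.064  0.243] [ 0.554 -0.053  0.249]
0.25 19 [ 0.55  -0.067  0.25 ] [ 0.577 -0.052  0.26 ]
0.26 25 [ 0.548 -0.068  0.26 ] [ 0.576 -0.051  0.27 ]
0.27 34 [ 0.551 -0.066  0.27 ] [ 0.575 -0.051  0.28 ]
0.28 20 [ 0.555 -0.064  0.281] [ 0.568 -0.053  0.29 ]
side rod 40 [ 0.6132 -0.0529  0.2378]
0.2 29 [ 0.535 -0.083  0.2  ] [ 0.588 -0.056  0.21 ]
0.21 255 [ 0.535 -0.082  0.21 ] [ 0.589 -0.035  0.22 ]
0.22 8 [ 0.549 -0.07   0.221] [ 0.552 -0.057  0.23 ]
0.23 12 [ 0.548 -0.071  0.23 ] [ 0.551 -0.056  0.239]
0.24 12 [ 0.548 -0.067  0.241] [ 0.553 -0.055  0.25 ]
0.25 17 [ 0.548 -0.068  0.251] [ 0.575 -0.054  0.259]
0.26 20 [ 0.549 -0.069  0.26 ] [ 0.574 -0.054  0.27 ]
0.27 39 [ 0.549 -0.069  0.27 ] [ 0.573 -0.049  0.279]
0.28 18 [ 0.557 -0.068  0.281] [ 0.565 -0.056  0.29 ]
t 12.9 pos [ 0.5631 -0.0596  0.3047] F [ 0.35 -0.98 -1.28] M [ 0.01  0.03 -0.06] g 0.128
d [-51.5   1.2  -0.3] w [-0.001  0.    -0.001]
```

>>> drive_tool:
  series:
    - {"dx": -20,"dy": 1,"dz": 0,"wx": 0,"wy": 0,"wz": 0,"fingers": -1}
    - {"dx": -40,"dy": 1,"dz": 0,"wx": 0,"wy": 0,"wz": 0,"fingers": -1}
    - {"dx": -52,"dy": 1,"dz": 0,"wx": 0,"wy": 0,"wz": 0,"fingers": -1}
    - {"dx": -52,"dy": 1,"dz": 0,"wx": 0,"wy": 0,"wz": 0,"fingers": -1}
    - {"dx": -52,"dy": 1,"dz": 9,"wx": 0,"wy": 0,"wz": 0,"fingers": -1}
    - {"dx": -52,"dy": 1,"dz": 18,"wx": 0,"wy": 0,"wz": 0,"fingers": -1}
    - {"dx": -52,"dy": 1,"dz": 27,"wx": 0,"wy": 0,"wz": 0,"fingers": -1}
    - {"dx": -52,"dy": 1,"dz": 29,"wx": 0,"wy": 0,"wz": 0,"fingers": -1}

```text
clock: 13.7
tool_pos: [0.6134, -0.0532, 0.2734]
eef_rot: [0.159, -3.134, -0.001]
ft_force: [0.5, 0.9, -1.8]
grip_width: 0.124
```

```bash
python3 st.py; python3 go.py .6145 -.0531 .2640 .103
```

```text
rod z right/left [np.float64(0.2355038318879133), np.float64(0.22041706942606742)] tilt -0.1005784164123058
TCP s -0.08506260576971361 r -0.0005570444431811486 z 0.2739083228203574 Fs -0.6348876082884497 Fz -1.8390801649958648 13.75 g 0.1250494538607939
t 13.75 pos [ 0.6137 -0.0532  0.2739] F [-0.86 -0.73 -1.84] M [0.   0.04 0.03] g 0.125
d [-0.8 -0.   9.9] w [ 0.    -0.003 -0.002]
```

>>> drive_tool:
  series:
    - {"dx": -0.8,"dy": 0,"dz": 2,"wx": 0,"wy": -0.003,"wz": 0,"fingers": -1}
    - {"dx": -0.8,"dy": 0,"dz": 4,"wx": 0,"wy": -0.003,"wz": 0,"fingers": -1}
    - {"dx": -0.8,"dy": 0,"dz": 6,"wx": 0,"wy": -0.003,"wz": 0,"fingers": -1}
    - {"dx": -0.8,"dy": 0,"dz": 8,"wx": 0,"wy": -0.003,"wz": 0,"fingers": -1}
    - {"dx": -0.8,"dy": 0,"dz": 9,"wx": 0,"wy": -0.003,"wz": 0,"fingers": -1}
    - {"dx": -0.8,"dy": 0,"dz": 9,"wx": 0,"wy": -0.003,"wz": 0,"fingers": -1}

```text
clock: 14.35
tool_pos: [0.6148, -0.0533, 0.2652]
eef_rot: [-0.159, 3.136, -0.0]
ft_force: [1.0, -2.2, -0.4]
grip_width: 0.125
```

```bash
python3 st.py; python3 go.py .6145 -.0531 .2640 .103
```

```text
rod z right/left [np.float64(0.22958632132130452), np.float64(0.22603768574598326)] tilt -0.023657570502141716
TCP s -0.08531763871304411 r 0.0005127396909344177 z 0.26527290780440965 Fs -2.259263390228658 Fz 0.3849732182276977 14.4 g 0.12075312244291384
t 14.4 pos [ 0.6148 -0.0533  0.2653] F [ 0.98 -2.17  0.38] M [-0.35 -0.2   0.01] g 0.121
d [0.3 0.2 1.3] w [-0.     0.001 -0.002]
```

>>> drive_tool:
  series:
    - {"dx": 0,"dy": -5,"dz": 0,"wx": 0,"wy": 0,"wz": 0,"fingers": -1}
    - {"dx": 0,"dy": -10,"dz": 0,"wx": 0,"wy": 0,"wz": 0,"fingers": -1}
    - {"dx": 0,"dy": -16,"dz": 0,"wx": 0,"wy": 0,"wz": 0,"fingers": -1}
    - {"dx": 0,"dy": -22,"dz": 0,"wx": 0,"wy": 0,"wz": 0,"fingers": -1}
    - {"dx": 0,"dy": -28,"dz": 0,"wx": 0,"wy": 0,"wz": 0,"fingers": -1}
    - {"dx": 0,"dy": -34,"dz": 0,"wx": 0,"wy": 0,"wz": 0,"fingers": -1}
    - {"dx": 0,"dy": -38,"dz": 0,"wx": 0,"wy": 0,"wz": 0,"fingers": -1}
    - {"dx": 0,"dy": -41,"dz": 0,"wx": 0,"wy": 0,"wz": 0,"fingers": -1}

```text
clock: 15.2
tool_pos: [0.6189, -0.0946, 0.2652]
eef_rot: [-0.159, 3.136, -0.0]
ft_force: [1.5, 1.8, -0.5]
grip_width: 0.131
```

```bash
python3 st.py; python3 sl.py -1|egrep "TCP|0.1[123456]"
```

```text
rod z right/left [np.float64(0.2287009835950342), np.float64(0.2268899529013234)] tilt -0.012073537958072016
TCP s -0.1273398173507763 r 0.00037039762465219364 z 0.2652008488932657 Fs -1.4118581940886281 Fz -0.7786451352383901 15.25 g 0.1272042818269803
scene 0.11 7 rad 10.0 z 227.0 233.0 [111. 114. 122.]
scene 0.114 7 rad 7.0 z 226.0 232.0 [103. 106. 113.]
scene 0.118 25 rad 26.0 z 204.0 248.0 [ 94.  97. 104.]
scene 0.122 40 rad 28.0 z 191.0 249.0 [88. 90. 96.]
scene 0.126 9 rad 5.0 z 230.0 250.0 [83. 85. 91.]
scene 0.13 34 rad 26.0 z 195.0 248.0 [87. 90. 96.]
scene 0.134 9 rad 24.0 z 200.0 249.0 [79. 82. 86.]
scene 0.138 7 rad 7.0 z 225.0 231.0 [82. 85. 90.]
scene 0.142 6 rad 8.0 z 227.0 233.0 [70. 72. 77.]
scene 0.146 22 rad 19.0 z 216.0 239.0 [76. 80. 79.]
scene 0.15 20 rad 24.0 z 217.0 238.0 [91. 96. 92.]
scene 0.154 19 rad 24.0 z 223.0 240.0 [104. 110. 105.]
scene 0.158 23 rad 24.0 z 218.0 241.0 [67. 71. 71.]
scene 0.162 19 rad 22.0 z 219.0 247.0 [52. 55. 59.]
scene 0.166 20 rad 20.0 z 224.0 247.0 [55. 58. 63.]
side 0.11 2 rad 2.0 z 228.0 234.0 [126. 131. 140.]
side 0.114 1 rad 0.0 z 233.0 233.0 [152. 157. 169.]
side 0.118 4 rad 8.0 z 229.0 245.0 [111. 116. 125.]
side 0.122 37 rad 27.0 z 190.0 244.0 [112. 116. 125.]
side 0.126 3 rad 8.0 z 209.0 248.0 [ 94.  98. 107.]
side 0.13 44 rad 27.0 z 192.0 249.0 [113. 117. 127.]
side 0.134 31 rad 25.0 z 198.0 249.0 [114. 118. 127.]
side 0.138 5 rad 7.0 z 228.0 233.0 [107. 111. 120.]
side 0.142 1 rad 0.0 z 234.0 234.0 [118. 123. 129.]
side 0.146 8 rad 16.0 z 220.0 240.0 [127. 133. 134.]
side 0.15 17 rad 22.0 z 229.0 241.0 [135. 141. 139.]
side 0.154 5 rad 12.0 z 234.0 242.0 [113. 119. 117.]
side 0.158 11 rad 24.0 z 231.0 244.0 [85. 89. 93.]
side 0.162 16 rad 27.0 z 226.0 249.0 [73. 77. 84.]
side 0.166 21 rad 23.0 z 227.0 250.0 [ 93.  98. 106.]
TCP s 0.12711446512894886 r 0.00042131979458523037 z 0.2653611367115542 F along 1.8858600592576344 Fz -0.09126463910976312 15.35
```

>>> drive_tool:
  series:
    - {"dx": 0,"dy": -3,"dz": 0,"wx": 0,"wy": 0,"wz": 0,"fingers": -1}
    - {"dx": 0,"dy": -6,"dz": 0,"wx": 0,"wy": 0,"wz": 0,"fingers": -1}
    - {"dx": 0,"dy": -8,"dz": 0,"wx": 0,"wy": 0,"wz": 0,"fingers": -1}
    - {"dx": 0,"dy": -9,"dz": 0,"wx": 0,"wy": 0,"wz": 0,"fingers": -1}
    - {"dx": 0,"dy": -10,"dz": 0,"wx": 0,"wy": 0,"wz": 0,"fingers": -1}
    - {"dx": 0,"dy": -11,"dz": 0,"wx": 0,"wy": 0,"wz": 0,"fingers": -1}
    - {"dx": 0,"dy": -12,"dz": 0,"wx": 0,"wy": 0,"wz": 0,"fingers": -1}
    - {"dx": 0,"dy": -13,"dz": 0,"wx": 0,"wy": 0,"wz": 0,"fingers": -1}

```text
clock: 16.15
tool_pos: [0.6203, -0.1078, 0.2653]
eef_rot: [-0.159, 3.136, -0.002]
ft_force: [1.4, 1.3, -0.5]
grip_width: 0.127
```

```bash
python3 st.py; python3 st.py
```

```text
rod z right/left [np.float64(0.22856682582860066), np.float64(0.22687005296217877)] tilt -0.011311819109479279
TCP s -0.14030179884952146 r 0.0003540875938680608 z 0.26533116489955066 Fs 0.5447308165143261 Fz 0.6481170454443972 16.2 g 0.12528981826605382
rod z right/left [np.float64(0.22871061503092438), np.float64(0.22660894574706902)] tilt -0.01401112855903571
TCP s -0.1402772972352641 r 0.0003739904561063713 z 0.2653651237842498 Fs 1.3954682559025082 Fz -0.261022291257512 16.25 g 0.11917693176332214
```

>>> drive_tool:
  series:
    - {"dx": 0,"dy": -1,"dz": 0,"wx": 0,"wy": 0,"wz": 0,"fingers": -1}
    - {"dx": 0,"dy": -2,"dz": 0,"wx": 0,"wy": 0,"wz": 0,"fingers": -1}
    - {"dx": 0,"dy": -3,"dz": 0,"wx": 0,"wy": 0,"wz": 0,"fingers": -1}

```text
clock: 16.55
tool_pos: [0.6205, -0.1104, 0.2652]
eef_rot: [-0.159, 3.137, -0.001]
ft_force: [-0.7, 4.1, -0.3]
grip_width: 0.128
```

```bash
python3 st.py; python3 st.py
```

```text
rod z right/left [np.float64(0.22872602562281213), np.float64(0.2269192901419736)] tilt -0.012044903205590263
TCP s -0.14297469191249845 r 0.0003476080970380379 z 0.26519761564766575 Fs 4.68759054967481 Fz -0.033403890096258604 16.6 g 0.12430633875203584
rod z right/left [np.float64(0.2289428387902292), np.float64(0.22670514324726387)] tilt -0.014917970286435489
TCP s -0.14308008225503266 r 0.00035786278129821734 z 0.26524425869151286 Fs 4.151757612890176 Fz -1.400080442085629 16.65 g 0.12699449632787504
```

>>> drive_tool:
  series:
    - {"dx": 0,"dy": -0.8,"dz": 0,"wx": 0,"wy": 0,"wz": 0,"fingers": -1}
    - {"dx": 0,"dy": -1.6,"dz": 0,"wx": 0,"wy": 0,"wz": 0,"fingers": -1}
    - {"dx": 0,"dy": -2.4,"dz": 0,"wx": 0,"wy": 0,"wz": 0,"fingers": -1}

```text
clock: 16.95
tool_pos: [0.6208, -0.1131, 0.2652]
eef_rot: [-0.159, 3.136, -0.002]
ft_force: [0.4, 3.9, -0.6]
grip_width: 0.126
```

```bash
python3 st.py; python3 st.py
```

```text
rod z right/left [np.float64(0.22833909351271742), np.float64(0.22687856057164918)] tilt -0.009736886273788253
TCP s -0.14567561954166983 r 0.0003447737586561127 z 0.2652402275666786 Fs 3.8468814330216303 Fz -1.147866201057808 17.0 g 0.12444518734446947
rod z right/left [np.float64(0.22892270493099587), np.float64(0.22661438554979485)] tilt -0.015388795874673455
TCP s -0.1456823496666076 r 0.00034109494392765973 z 0.2652439479941726 Fs 3.4409874823832314 Fz 0.26749730710853725 17.05 g 0.12528411528716474
```

>>> drive_tool:
  series:
    - {"dx": 0,"dy": -0.6,"dz": 0,"wx": 0,"wy": 0,"wz": 0,"fingers": -1}
    - {"dx": 0,"dy": -1.2,"dz": 0,"wx": 0,"wy": 0,"wz": 0,"fingers": -1}
    - {"dx": 0,"dy": -1.8,"dz": 0,"wx": 0,"wy": 0,"wz": 0,"fingers": -1}

```text
clock: 17.35
tool_pos: [0.6209, -0.1144, 0.2651]
eef_rot: [-0.159, 3.137, 0.001]
ft_force: [0.1, 6.8, -0.9]
grip_width: 0.127
```

```bash
python3 st.py; python3 st.py
```

```text
rod z right/left [np.float64(0.22873048317038447), np.float64(0.22660894480780658)] tilt -0.014143589083852603
TCP s -0.1467199209615684 r 0.0003339716329719259 z 0.26503122684422953 Fs 6.433111609843796 Fz -0.2856644123431112 17.4 g 0.12100164766128207
rod z right/left [np.float64(0.22856426381148276), np.float64(0.22672832726031505)] tilt -0.012239577007784701
TCP s -0.14669799082608767 r 0.0003378737886042559 z 0.26502664629557976 Fs 5.412836200000468 Fz -0.6993961280142659 17.45 g 0.129182705650133
```

>>> drive_tool:
  series:
    - {"dx": 0,"dy": -0.8,"dz": 0,"wx": 0,"wy": 0,"wz": 0,"fingers": -1}
    - {"dx": 0,"dy": -1.3,"dz": 0,"wx": 0,"wy": 0,"wz": 0,"fingers": -1}
    - {"dx": 0,"dy": -1.3,"dz": 0,"wx": 0,"wy": 0,"wz": 0,"fingers": -1}

```text
clock: 17.75
tool_pos: [0.6209, -0.1146, 0.2647]
eef_rot: [-0.16, 3.137, 0.004]
ft_force: [0.2, 6.7, -0.7]
grip_width: 0.129
```

```bash
python3 st.py; python3 st.py
```

```text
rod z right/left [np.float64(0.22843492874873217), np.float64(0.2266856711274674)] tilt -0.01166171747509844
TCP s -0.1468610607407511 r 0.00032625258568957753 z 0.2647231830613911 Fs 7.33399839779866 Fz -0.7527907611910386 17.8 g 0.12556189438241896
rod z right/left [np.float64(0.2278689421592741), np.float64(0.227221273080896)] tilt -0.004317793855853995
TCP s -0.1468339921590383 r 0.00034109832191947336 z 0.26474063526993286 Fs 6.451058229916258 Fz -0.5748763574422285 17.85 g 0.1285895854837704
```

The right sleeve stopped hard at 0.147 m: about 7 N and no further motion. Back off 1.5 mm, settle and release.

>>> drive_tool:
  series:
    - {"dx": 0,"dy": 1,"dz": 0,"wx": 0,"wy": 0,"wz": 0,"fingers": -1}
    - {"dx": 0,"dy": 1.5,"dz": 0,"wx": 0,"wy": 0,"wz": 0,"fingers": -1}
    - {"dx": 0,"dy": 1.5,"dz": 1,"wx": 0,"wy": 0,"wz": 0,"fingers": -1}
    - {"dx": 0,"dy": 1.5,"dz": 2,"wx": 0,"wy": 0,"wz": 0,"fingers": -1}
    - {"dx": 0,"dy": 1.5,"dz": 2,"wx": 0,"wy": 0,"wz": 0,"fingers": -1}

```text
clock: 18.35
tool_pos: [0.6209, -0.1139, 0.2628]
eef_rot: [-0.159, 3.137, 0.002]
ft_force: [0.9, -1.1, -1.5]
grip_width: 0.124
```

```bash
python3 st.py; python3 st.py
```

```text
rod z right/left [np.float64(0.22719255879666655), np.float64(0.2281891723558982)] tilt 0.006644090394877604
TCP s -0.14608610512989184 r 0.0003558516882276202 z 0.26284416830287904 Fs -1.1373337135678574 Fz 0.24490240678846012 18.4 g 0.12807413541927512
rod z right/left [np.float64(0.2272859955772329), np.float64(0.2281845816147383)] tilt 0.005990573583369482
TCP s -0.14594011818515934 r 0.00036365938160398816 z 0.2628904264428778 Fs -0.7261715119374614 Fz 0.21870572429990973 18.45 g 0.12673477369041572
```

>>> drive_tool:
  series:
    - {"dx": 0,"dy": 0,"dz": 0,"wx": 0,"wy": 0,"wz": 0,"fingers": -0.65}
    - {"dx": 0,"dy": 0,"dz": 0,"wx": 0,"wy": 0,"wz": 0,"fingers": -0.4}
    - {"dx": 0,"dy": 0,"dz": 0,"wx": 0,"wy": 0,"wz": 0,"fingers": -0.3}
    - {"dx": 0,"dy": 0,"dz": 0,"wx": 0,"wy": 0,"wz": 0,"fingers": -0.3}
    - {"dx": 0,"dy": 0,"dz": -10,"wx": 0,"wy": 0,"wz": 0,"fingers": -0.3}
    - {"dx": 0,"dy": 0,"dz": -40,"wx": 0,"wy": 0,"wz": 0,"fingers": -0.3}
    - {"dx": 0,"dy": 0,"dz": -80,"wx": 0,"wy": 0,"wz": 0,"fingers": -0.3}
    - {"dx": 0,"dy": 0,"dz": -100,"wx": 0,"wy": 0,"wz": 0,"fingers": -0.3}

```text
clock: 19.25
tool_pos: [0.6216, -0.114, 0.368]
eef_rot: [-0.159, 3.131, -0.001]
ft_force: [0.3, -0.4, 1.3]
grip_width: 0.347
```

>>> drive_tool:
  series:
    - {"dx": 0,"dy": 0,"dz": -10,"wx": 0,"wy": 0,"wz": 0,"fingers": -0.3}
    - {"dx": 0,"dy": 0,"dz": -10,"wx": 0,"wy": 0,"wz": 0,"fingers": -0.3}
    - {"dx": 0,"dy": 0,"dz": -10,"wx": 0,"wy": 0,"wz": 0,"fingers": -0.3}
    - {"dx": 0,"dy": 0,"dz": -10,"wx": 0,"wy": 0,"wz": 0,"fingers": -0.3}
    - {"dx": 0,"dy": 0,"dz": -10,"wx": 0,"wy": 0,"wz": 0,"fingers": -0.3}
    - {"dx": 0,"dy": 0,"dz": -10,"wx": 0,"wy": 0,"wz": 0,"fingers": -0.3}

```text
clock: 19.85
tool_pos: [0.6213, -0.1139, 0.3768]
eef_rot: [-0.159, 3.133, 0.0]
ft_force: [-0.5, 0.2, 0.0]
grip_width: 0.349
```

```bash
python3 st.py; python3 sl.py 1|egrep "scene 0.1[2345]";python3 sl.py -1|egrep "scene 0.1[3456]"; python3 st.py; python3 - <<'E'
from h import *
look('side','side_t3.png')
I=cv2.imread('pics/side_t3.png');J=cv2.imread('pics/scene_t.png')
a=cv2.resize(I[90:290,215:375],(384,480),interpolation=2);b=cv2.resize(J[150:300,190:390],(416,312),interpolation=2)
o=np.zeros((480,800,3),np.uint8);o[:,:384]=a;o[:312,384:]=b
cv2.imwrite('pics/c5.png',o)
E
```

```text
rod z right/left [np.float64(0.2281476031428359), np.float64(0.22770379068198898)] tilt -0.0029587497389793604
TCP s -0.14631606878999975 r 0.0008123656335538057 z 0.3771376840040685 Fs -0.13196822933994198 Fz 0.46149430163226907 19.9 g 0.34620760548482593
scene 0.122 9 rad 10.0 z 220.0 229.0 [80. 83. 88.]
scene 0.126 18 rad 23.0 z 193.0 247.0 [85. 87. 93.]
scene 0.13 35 rad 24.0 z 191.0 248.0 [84. 87. 93.]
scene 0.134 12 rad 14.0 z 194.0 245.0 [87. 89. 96.]
scene 0.138 42 rad 26.0 z 191.0 249.0 [89. 92. 97.]
scene 0.142 17 rad 21.0 z 192.0 248.0 [101. 106. 105.]
scene 0.146 19 rad 20.0 z 219.0 240.0 [72. 76. 77.]
scene 0.15 22 rad 22.0 z 220.0 241.0 [50. 52. 57.]
scene 0.154 25 rad 16.0 z 216.0 244.0 [56. 59. 64.]
scene 0.158 27 rad 26.0 z 220.0 246.0 [55. 58. 64.]
scene 0.13 9 rad 7.0 z 225.0 230.0 [108. 111. 119.]
scene 0.134 4 rad 6.0 z 224.0 228.0 [106. 109. 116.]
scene 0.138 49 rad 28.0 z 192.0 249.0 [ 93.  95. 102.]
scene 0.142 20 rad 24.0 z 192.0 247.0 [88. 90. 96.]
scene 0.146 16 rad 23.0 z 190.0 250.0 [84. 87. 92.]
scene 0.15 30 rad 25.0 z 191.0 248.0 [89. 92. 98.]
scene 0.154 16 rad 13.0 z 221.0 247.0 [89. 94. 93.]
scene 0.158 23 rad 19.0 z 215.0 240.0 [62. 65. 66.]
scene 0.162 20 rad 20.0 z 220.0 240.0 [47. 50. 54.]
scene 0.166 19 rad 15.0 z 219.0 246.0 [53. 55. 60.]
rod z right/left [np.float64(0.22767000124120707), np.float64(0.22748990614749148)] tilt -0.0012006339581038805
TCP s -0.14641420760920804 r 0.000985717303202801 z 0.37795094165470927 Fs 0.26987625999016 Fz -0.14459090529324156 20.15 g 0.3583287747064001
```

View pics/c5.png

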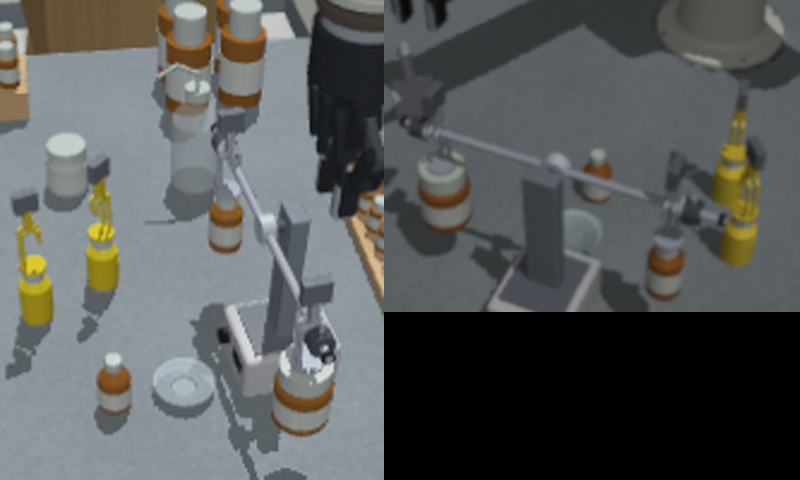

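Both hangers hang, the bar is level and the gripper is well clear. Handing in.

```bash
python3 -c "
from plant import *
print(close_job())"
```

```text
the job is handed in; nothing more can be done
None
```

I hung the amber tall hanger on the left arm, slid it outward until the sleeve was home and released it. I then did the same with the squat hanger on the right, and handed the job in at about 20 s of the 69 s allowed. No verdict was reported.

- **Sleeves:** each slid at about 3–4 N over roughly 6 mm, then stopped hard, with forces at the stop reading up to about 8 N against the 15 N limit. The left hook then sat about 135 mm from the pivot and the right about 146 mm.
- **Bar tilt:** about −0.09 to −0.10 rad with only the tall hanger on. At the end it read about −0.001 to −0.003 rad, so the bar is level.
- **Final picture:** both hangers hang released, with the gripper about 115 mm above its release height and clear of everything. The bystanders in that crop look unmoved; I did not measure their positions.
- **Not checked directly:** sleeve travel comes from the feel of the stop and the tool's position, because the hook hides the sleeve in the pictures. Readings scattered by about 1–2 mm and 1 N; no check failed or contradicted another.

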